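Clear the feeder deck and load heat sinks down the chute

ROBOT

A 6-joint arm with a two-finger parallel gripper is mounted at the origin on the work surface. World frame = base frame: x ahead of the robot, y to its left, z up, the work surface at z = 0. Lengths are in m, angles in rad, forces in N, time in s.
With the tool pointing down it reaches from about 0.35 to 0.775 m from the base axis. Payload 5.5 kg.
Tool frame: the origin (TCP) lies between the finger pads; the fingertips stand 19 mm ahead of it and the grasp point (between the pads) is the TCP; z points along the fingers, x is the direction in which the jaws open and shut, and the axes are right-handed (so a half turn about z gives the same grasp; the last joint's range is limited). The gripper opens to 85 mm and grips with 20 to 120 N. Pads are 22 mm wide; open, the fingers measure 114 mm over their backs; the gripper's body (76 mm by 85 mm) begins 54 mm behind the grasp point. The pads swing forward as they close: fully open they stand 13 mm farther back than shut.
Start: joints at [1.149, 0.313, 0.046, 1.304, 0, 1.431], TCP at [0.16, 0.552, 0.25] pointing down, gripper open.
Joint ranges: [-2.76, 2.76], [-0.86, 1.69], [-1.03, 1.26], [-2.2, 2.34], [-1.47, 1.5], [-3.14, 3.14]. Speed limits (rad/s): [2.57, 2.57, 3.14, 3.14, 3.14, 3.14].

INTERFACE

Orientations are given as a unit quaternion [w, x, y, z].
In Python, from workcell import env gives the robot as it stands. The module is installed in compiled form; this text tells all that it offers.
- The arm moves only by the tool carry_out, never from a script. Its argument "steps" is a list of rows, each a list of 7 numbers: the gripper command: -1 is shut, 1 is fully open, values between are in proportion, then the shift along the tool's x, y, z in m, then the turn, a rotation vector about the tool's x, y, z in rad. A call has 1 to 20 rows; each row shifts and turns the commanded pose from where the row before left it, along the tool's axes as they then stand; what a row does not reach is not made up. A row lasts 1/8 s, in which the tool goes at most 62.5 mm and 10.7 degrees, less where a joint would pass 70% of its speed; a pose out of reach is approached as far as the arm can. A call with a gripper value outside its range is refused whole. The fingers move at their own pace and stop on an object; "grip_force" is the grip in N (left out, the last holds). Time passes only in rows, so rows that do not move let the fingers close. It gives the time, the measured TCP pose, the force and the opening at its end, in the units of the state.
- env.get_state(): the state, without advancing time (a new reading comes with each control period).
- env.read_camera(name): name is "side" or "top" or "wrist"; returns a dict with "color" (400x640x3 uint8, red, green, blue), "K" (3x3 intrinsics, pixels), "R" (3x3) and "t" (3): a world point X has camera coordinates R X + t. Camera axes: x right, y down, z forward; pixel columns grow to the right and rows downward; lengths in m; the calibration is good to about 2 mm. A picture is of the moment at which its call begins. There is no depth.
- env.hand_in(): hands the job in, once; it reports no verdict.
The state is a dict: "clock": time; "joint_pos": joint angles; "qvel": joint speeds; "tau": joint torques, N m; "tcp_pos": TCP position; "orientation": TCP orientation; "wrist_force": force on the tool from outside, world axes, zero at the start; "ft_torque": the same for the moment, N m; "finger_gap": finger opening in m.
Only numpy, scipy, OpenCV 4.12 (cv2) and the standard library are available. Lean on these libraries where they do the work, as an engineer would, in place of code of your own. Each camera call takes 0.05 s, during which the arm holds its last target. There are 200 camera calls.

TASK

First sweep all the loose metal offcuts off the feeder's deck into the blue trough with the wooden scraper, not with the fingers; only then load every heat sink, fins up and lengthwise, into the sloped chute and push them down, the first fully home against the stop under the clear cover, the others in a closed row behind it. At the end the scraper stands upright in the middle of its rubber pad, and the meter, spool and screwdriver are where they were.

Things in the scene. Friction and masses are not known exactly. Their poses are not given: they have to be found in the camera images.
- feeder: Heat-sink feeder fixed to the bench: a raised flat deck, a blue chip trough beside it and a chute sloping down from it, one rigid assembly. Origin on the bench top under the chute's centre line; y axis runs (seen from above) uphill along the chute to the deck, z up. The chute starts at the deck's edge, y = 30 mm, and descends 12 degrees towards -y, centred on x = 0.
- deck (a point): Middle of the feeder's dark level deck, on its top: at feeder x 0, y 97.5, z 76 mm. Deck 140 mm (x -70..70) by 135 mm (y 30..165), without walls. Axes as the feeder's. The offcuts start on it.
- trough (a point): Middle of the blue chip trough's floor, 4 mm above the bench, along the deck's -x edge: feeder x -70..-150, y 20..175 mm. Rims 35 mm high on its three outer sides, open towards the deck, so that what is swept over the deck's -x edge falls in.
- chute: Sloped steel chute of the feeder. Origin on its floor at the middle of the uphill face of the dark stop plate (feeder x 0, y -234, z 20 mm); y uphill along the floor, z square to it, x across. Floor 270 mm from stop to crest. Channel 48 mm wide; rails 15 mm high, 6 mm thick, flared 13 mm outward over the top 30 mm. Parts do not slide by themselves: push them.
- cover (a point): Middle of the top of the clear cover over the chute's stop: it spans chute y -4..32 mm, x -34..34 mm, underside 53 mm and top 57 mm above the chute floor, on side cheeks. The stop plate below is 44 mm high.
- scraper_rib (a point): Scraper block of wood, standing upright: flat base 110 mm (x) by 40 mm (y) by 22 mm high, with an upright grip rib 90 mm (x) by 18 mm (y) rising from the base's middle to 64 mm. 0.15 to 0.31 kg. This point is the middle of the rib, 43 mm above the underside; z up.
- pad: Black rubber pad fixed on the bench, the scraper's place: 170 mm (x) by 100 mm (y), 5 mm thick. Origin at the middle of its underside. The scraper starts standing on it, lengthwise along x.
- place1 (a point): Where the centre of heat sink number 1 from the stop lies when the row is closed: chute x 0, y 30, z 20 mm.
- place2 (a point): Where the centre of heat sink number 2 from the stop lies when the row is closed: chute x 0, y 90, z 20 mm.
- place3 (a point): Where the centre of heat sink number 3 from the stop lies when the row is closed: chute x 0, y 150, z 20 mm.
- place4 (a point): Where the centre of heat sink number 4 from the stop lies when the row is closed: chute x 0, y 210, z 20 mm.
- sink1_c (a point): Black finned heat sink, a block 60 mm long (x, along the fins) by 44 mm wide (y) by 40 mm high (z), fins up, 0.15 to 0.31 kg; treat as a solid box. Point at its centre. All heat sinks are alike; three or four are present (None from the start if absent).
- sink2_c (a point): Black finned heat sink, a block 60 mm long (x, along the fins) by 44 mm wide (y) by 40 mm high (z), fins up, 0.15 to 0.31 kg; treat as a solid box. Point at its centre. All heat sinks are alike; three or four are present (None from the start if absent).
- sink3_c (a point): Black finned heat sink, a block 60 mm long (x, along the fins) by 44 mm wide (y) by 40 mm high (z), fins up, 0.15 to 0.31 kg; treat as a solid box. Point at its centre. All heat sinks are alike; three or four are present (None from the start if absent).
- sink4_c (a point): Black finned heat sink, a block 60 mm long (x, along the fins) by 44 mm wide (y) by 40 mm high (z), fins up, 0.15 to 0.31 kg; treat as a solid box. Point at its centre. All heat sinks are alike; three or four are present (None from the start if absent).
- chip1_c (a point): Loose aluminium sawn offcut on the deck, 20 by 14 by 9 mm, 15 g. Point at its centre. Two to four are present (None from the start if absent).
- chip2_c (a point): Loose aluminium sawn offcut on the deck, 20 by 14 by 9 mm, 15 g. Point at its centre. Two to four are present (None from the start if absent).
- chip3_c (a point): Loose aluminium sawn offcut on the deck, 20 by 14 by 9 mm, 15 g. Point at its centre. Two to four are present (None from the start if absent).
- chip4_c (a point): Loose aluminium sawn offcut on the deck, 20 by 14 by 9 mm, 15 g. Point at its centre. Two to four are present (None from the start if absent).
- meter: Red handheld multimeter, 150 x 75 x 35 mm; not to be disturbed. Origin: middle of underside.
- spool: Grey wire spool, 60 mm across, 54 mm high; not to be disturbed. Origin: middle of underside.
- driver: Green-handled screwdriver lying on the bench; not to be disturbed.
Not all that is in view belongs to the job. What is shaped like the part that bears sink1_c but pink, purple or red is not meant.

How it is judged:
On the way, in this order (a step that is already met when the one before it is completed fails the run):
1. the scraper stands on the deck (z of scraper_rib in the frame of feeder between 0.1 and 0.125 m and x of scraper_rib in the frame of feeder between -0.08 and 0.08 m and y of scraper_rib in the frame of feeder between 0.03 and 0.17 m), for 0.1 s.
2. all the offcuts are in the trough (x of chip1_c in the frame of feeder between -0.152 and -0.068 m and y of chip1_c in the frame of feeder between 0.018 and 0.177 m and z of each of chip1_c, chip2_c, chip3_c, chip4_c in the frame of feeder below 0.04 m and x of chip2_c in the frame of feeder between -0.152 and -0.068 m and y of chip2_c in the frame of feeder between 0.018 and 0.177 m and x of chip3_c in the frame of feeder between -0.152 and -0.068 m and y of chip3_c in the frame of feeder between 0.018 and 0.177 m and x of chip4_c in the frame of feeder between -0.152 and -0.068 m and y of chip4_c in the frame of feeder between 0.018 and 0.177 m), for 0.2 s.
3. a heat sink rests against the stop (((distance between sink1_c and place1 below 0.008 m and angle between the x axis of sink1_c and the y axis of chute, either way round below 0.15 rad and angle between the z axis of sink1_c and the z axis of chute, either way round below 0.15 rad) or (distance between sink2_c and place1 below 0.008 m and angle between the x axis of sink2_c and the y axis of chute, either way round below 0.15 rad and angle between the z axis of sink2_c and the z axis of chute, either way round below 0.15 rad) or (distance between sink3_c and place1 below 0.008 m and angle between the x axis of sink3_c and the y axis of chute, either way round below 0.15 rad and angle between the z axis of sink3_c and the z axis of chute, either way round below 0.15 rad) or (distance between sink4_c and place1 below 0.008 m and angle between the x axis of sink4_c and the y axis of chute, either way round below 0.15 rad and angle between the z axis of sink4_c and the z axis of chute, either way round below 0.15 rad))), for 0.2 s.
At the end, for the whole second after the job is handed in: Sinks fins up, lengthwise in the chute, at rest in a closed row from the stop: centres within 8, 12, 15, 18 mm of the first, second, third, fourth place; all offcuts in the trough; scraper upright, its middle within 40 mm of the pad's middle (all of step 2 and angle between the x axis of each of sink1_c, sink2_c, sink3_c, sink4_c and the y axis of chute, either way round below 0.15 rad and angle between the z axis of each of sink1_c, sink2_c, sink3_c, sink4_c and the z axis of chute, either way round below 0.15 rad and linear speed of each of sink1, sink2, sink3, sink4, scraper below 0.02 m/s and (distance between sink1_c and place1 below 0.008 m or (distance between sink1_c and place2 below 0.012 m and distance between any of sink2_c, sink3_c, sink4_c and place1 below 0.008 m) or (distance between sink1_c and place3 below 0.015 m and distance between any of sink2_c, sink3_c, sink4_c and place2 below 0.012 m) or (distance between sink1_c and place4 below 0.018 m and distance between any of sink2_c, sink3_c, sink4_c and place3 below 0.015 m)) and (distance between sink2_c and place1 below 0.008 m or (distance between sink2_c and place2 below 0.012 m and distance between any of sink1_c, sink3_c, sink4_c and place1 below 0.008 m) or (distance between sink2_c and place3 below 0.015 m and distance between any of sink1_c, sink3_c, sink4_c and place2 below 0.012 m) or (distance between sink2_c and place4 below 0.018 m and distance between any of sink1_c, sink3_c, sink4_c and place3 below 0.015 m)) and (distance between sink3_c and place1 below 0.008 m or (distance between sink3_c and place2 below 0.012 m and distance between any of sink1_c, sink2_c, sink4_c and place1 below 0.008 m) or (distance between sink3_c and place3 below 0.015 m and distance between any of sink1_c, sink2_c, sink4_c and place2 below 0.012 m) or (distance between sink3_c and place4 below 0.018 m and distance between any of sink1_c, sink2_c, sink4_c and place3 below 0.015 m)) and (distance between sink4_c and place1 below 0.008 m or (distance between sink4_c and place2 below 0.012 m and distance between any of sink1_c, sink2_c, sink3_c and place1 below 0.008 m) or (distance between sink4_c and place3 below 0.015 m and distance between any of sink1_c, sink2_c, sink3_c and place2 below 0.012 m) or (distance between sink4_c and place4 below 0.018 m and distance between any of sink1_c, sink2_c, sink3_c and place3 below 0.015 m)) and horizontal distance between scraper_rib and pad below 0.04 m and height (world z) of scraper_rib between 0.04 and 0.058 m and angle between scraper_rib's own z axis and vertical below 0.15 rad); the robot touches nothing.
It fails at once if an offcut is pushed with the fingers (contact force between the fingers and chip1 above 0.5 N or contact force between the fingers and chip2 above 0.5 N or contact force between the fingers and chip3 above 0.5 N or contact force between the fingers and chip4 above 0.5 N).
It fails at once if the meter, spool or screwdriver is displaced by more than 40 mm (distance of any of meter, spool, driver from where it was at the start of the episode above 0.04 m).
Of sink1, sink2, sink3, sink4 only 3 to 4 are there at a start; the rules pass over those that are not, and their reading is None.
Of chip1, chip2, chip3, chip4 only 2 to 4 are there at a start; the rules pass over those that are not, and their reading is None.
At some moment in a run one of sink1, sink2, sink3, sink4, scraper may be knocked a few centimetres aside while the robot is not near it.
Once in a run the grip may slacken for a moment while it holds something.
It also fails if it takes over 210 s, if anything falls off the work surface, if the arm or the gripper's body presses on something with over 40 N, if the wrist force passes 120 N, or if a joint passes its speed limit or range.

## Working session

There is one attempt and no reset: what is moved stays moved. The work goes in short steps, Python scripts to look and compute and a tool call to move; the robot and the scene stay as the last step left them, time stands still between calls to the robot, and variables do not carry over. Pictures are saved under pics/ and viewed, about 12 in all and at most 16, crops included, and the job is handed in when it is done.

Besides the shell and the picture viewer there is one more tool, called after "Request:" as name(argument=value, ...) on one line, values as JSON. carry_out: Moves the arm, as the interface text tells. Its arguments: {"type":"object","properties":{"steps":{"type":"array","items":{"type":"array","items":{"type":"number"}}},"grip_force":{"type":"number"}},"required":["steps"]}

```bash
mkdir -p pics
cat > h.py <<'E'
import numpy as np, cv2
from workcell import env
def snap(name,fn):
    c=env.read_camera(name); cv2.imwrite('pics/'+fn,c['color'][:,:,::-1]); np.savez('pics/'+fn[:-4]+'.npz',**{k:c[k] for k in('K','R','t')},color=c['color']); return c
def px2w(c,u,v,z):
    K,R,t=c['K'],c['R'],np.array(c['t']).ravel()
    d=R.T@np.linalg.inv(K)@np.array([u,v,1.]); o=-R.T@t
    return o+d*(z-o[2])/d[2]
def w2px(c,X):
    p=c['K']@(c['R']@np.array(X)+np.array(c['t']).ravel()); return p[:2]/p[2]
E
python3 - <<'E'
from h import *
for n in('top','side'):
    c=snap(n,n+'1.png'); print(n,c['K'].round(1).tolist(),(-c['R'].T@np.array(c['t']).ravel()).round(3),c['R'].round(3).tolist())
print(env.get_state())
E
```

```text
top [[453.9, 0.0, 315.6], [0.0, 453.9, 199.9], [0.0, 0.0, 1.0]] [ 0.509 -0.056  1.303] [[0.026, -1.0, 0.01], [-0.998, -0.026, -0.057], [0.057, -0.009, -0.998]]
side [[370.8, 0.0, 321.2], [0.0, 370.8, 195.6], [0.0, 0.0, 1.0]] [0.285 0.727 0.722] [[-0.933, -0.36, 0.001], [-0.212, 0.547, -0.81], [0.291, -0.755, -0.587]]
{'clock': 0.1, 'joint_pos': array([1.14940363e+00, 3.13945396e-01, 4.50906740e-02, 1.30360812e+00,
       2.09260778e-05, 1.43118668e+00]), 'qvel': array([-0.00049859, -0.00215521,  0.00566306,  0.00125149,  0.00144082,
       -0.00088329]), 'tau': array([ 3.17322985e-03, -4.81723559e+01,  2.99245727e+01,  1.26959640e-02,
       -1.17756422e-04,  1.65278965e-05]), 'tcp_pos': array([0.1597219 , 0.55192624, 0.24948581]), 'orientation': array([ 3.93904500e-04,  7.99396008e-01,  6.00803902e-01, -7.34350080e-04]), 'wrist_force': array([0.65826529, 0.23637245, 0.19198478]), 'ft_torque': array([-0.04829749,  0.01723411,  0.00168582]), 'finger_gap': 0.08554545180961612}
```

View pics/top1.png

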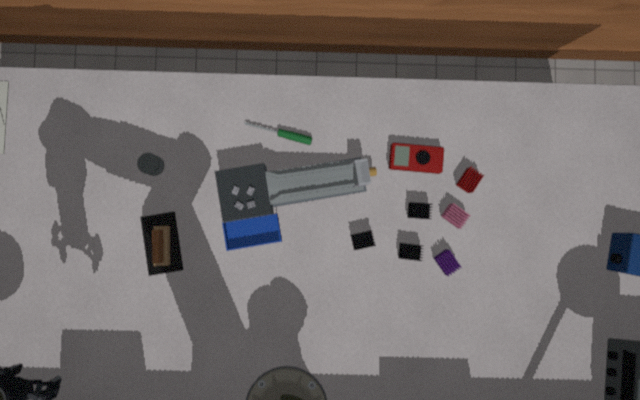

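View pics/side1.png

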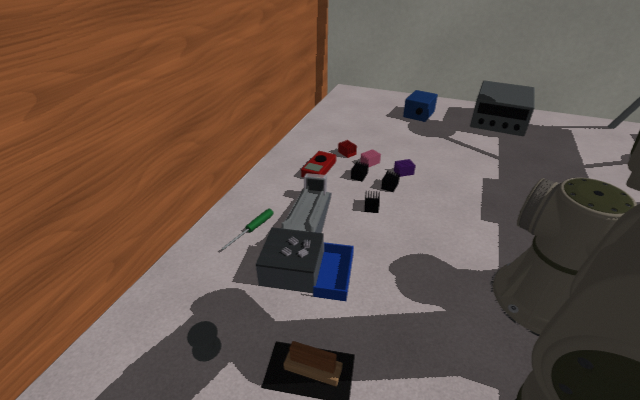

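The top view shows the feeder with its deck at (243,192), four chips on it, and the trough at (252,232). The chute runs right to its stop at (362,172). The scraper is on the pad at (162,244). Three black sinks are at (419,210), (362,240) and (410,252), with the decoys beside them. I'll enlarge this area.

Run:
```python
import cv2
a=cv2.imread('pics/top1.png')
l=a[145:280,125:285];r=a[145:280,260:480]
cv2.imwrite('pics/l.png',cv2.resize(l,None,fx=4.4,fy=4.4,interpolation=cv2.INTER_CUBIC))
cv2.imwrite('pics/r.png',cv2.resize(r,None,fx=3.6,fy=3.6,interpolation=cv2.INTER_CUBIC))
```

```text
(no output)
```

View pics/l.png

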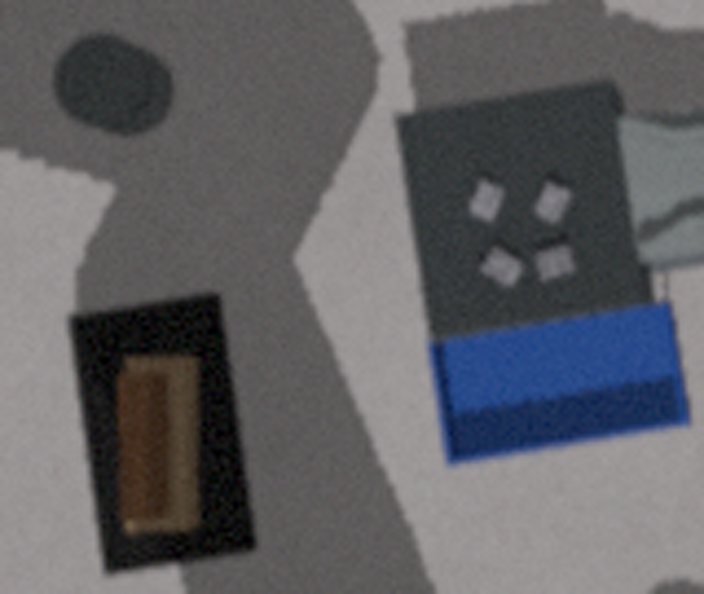

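View pics/r.png

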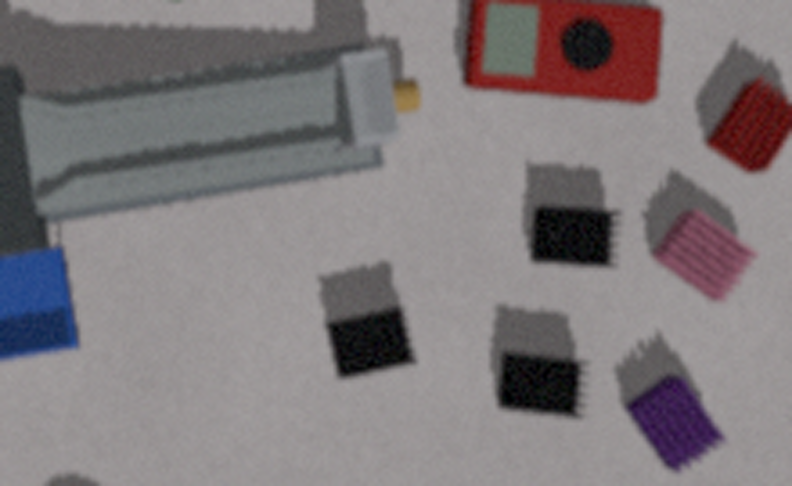

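Chips are on the deck at crop-l (486,200), (552,201), (502,267) and (556,262). The scraper is on the pad, and its rib runs along the pad. The spool is at crop-l (112,84). The sinks' fins point image-right, along world y. Now I'll compute the poses.

```bash
cat >> h.py <<'E'
def load(fn):
    return np.load('pics/'+fn)
def frame2(loc,w):  # 2D rigid fit loc->world
    loc=np.array(loc,float);w=np.array(w)[:,:2];a=loc-loc.mean(0);b=w-w.mean(0)
    th=np.arctan2((a[:,0]*b[:,1]-a[:,1]*b[:,0]).sum(),(a*b).sum())
    R=np.array([[np.cos(th),-np.sin(th)],[np.sin(th),np.cos(th)]]); o=w.mean(0)-R@loc.mean(0)
    return th,o,R,np.linalg.norm(loc@R.T+o-w,axis=1)
E
python3 - <<'E'
from h import *
c=load('top1.npz')
L=lambda u,v:(u/4.4+125-.4,v/4.4+145-.4)
Rr=lambda u,v:(u/3.6+260-.4,v/3.6+145-.4)
W=[px2w(c,*L(*p),.076) for p in[(400,115),(615,82),(655,303),(436,340)]]
th,o,R,e=frame2([(.07,.165),(.07,.03),(-.07,.03),(-.07,.165)],W);print('feeder',th,o,e.round(4))
W=[px2w(c,*L(*p),.005) for p in[(70,317),(218,295),(256,547),(107,573)]]
t2,o2,R2,e2=frame2([(.05,.085),(.05,-.085),(-.05,-.085),(-.05,.085)],W);print('pad (long axis = y here)',t2,o2,e2.round(4))
W=[px2w(c,*L(*p),.064) for p in[(118,373),(165,370),(170,523),(124,523)]]; print('rib',np.round(W,4).tolist(),np.mean(W,0))
for p in[(486,200),(552,201),(502,267),(556,262)]:
    w=px2w(c,*L(*p),.085)[:2];print('chip',w.round(3),'feeder',(R.T@(w-o)).round(3))
for q in([(330,323),(403,307),(413,362),(340,377)],[(532,207),(614,210),(610,266),(532,262)],[(500,353),(582,360),(578,415),(499,407)]):
    W=np.array([px2w(c,*Rr(*p),.04) for p in q]);d=W[1]-W[0];print('sink',W.mean(0).round(3),'len',np.linalg.norm(d).round(3),np.linalg.norm(W[2]-W[1]).round(3),'ang',np.arctan2(d[1],d[0]).round(3))
for n,p,z in(('spool',L(112,84),.054),):print(n,px2w(c,*p,z))
W=[px2w(c,*Rr(*p),.035) for p in[(475,0),(660,10),(655,100),(468,85)]];print('meter',np.mean(W,0))
for y in(-234,):print('stop',R@[0,-.234]+o)
for d in((244,120),(278,127),(311,142)):print('drv',px2w(c,*d,.01))
print([ (R@[0,y]+o).round(3).tolist() for y in(.0975,.03)])
E
```

```text
feeder 0.19519073248233682 [0.61412856 0.03117527] [0.0008 0.0016 0.0009 0.0003]
pad (long axis = y here) 0.18857054020005307 [0.44986814 0.36665834] [0.0496 0.049  0.0488 0.0496]
rib [[0.4884, 0.3766, 0.064], [0.491, 0.3478, 0.064], [0.3974, 0.3405, 0.064], [0.3967, 0.3687, 0.064]] [0.44338116 0.35838754 0.064     ]
chip [0.6  0.15] feeder [0.009 0.12 ]
chip [0.6  0.11] feeder [0.002 0.08 ]
chip [0.559 0.139] feeder [-0.033  0.117]
chip [0.563 0.106] feeder [-0.035  0.084]
sink [ 0.475 -0.201  0.04 ] len 0.058 0.043 ang -1.33
sink [ 0.56  -0.355  0.04 ] len 0.064 0.044 ang -1.581
sink [ 0.446 -0.331  0.04 ] len 0.064 0.042 ang -1.63
spool [0.66877939 0.39217433 0.054     ]
meter [ 0.70731355 -0.3480419   0.035     ]
stop [ 0.65951371 -0.19838124]
drv [0.80807151 0.14465642 0.01      ]
drv [0.79046338 0.04633845 0.01      ]
drv [ 0.74957145 -0.04969522  0.01      ]
[[0.595, 0.127], [0.608, 0.061]]
```

```bash
cat >> h.py <<'E'
from scipy.spatial.transform import Rotation as Ro
TH=0.1952; FO=np.array([0.6141,0.0312])
def f2w(x,y,z): c,s=np.cos(TH),np.sin(TH); return np.array([FO[0]+c*x-s*y,FO[1]+s*x+c*y,z])
S=np.deg2rad(12)
CX=np.array([np.cos(TH),np.sin(TH),0]);CY=np.array([-np.sin(TH)*np.cos(S),np.cos(TH)*np.cos(S),np.sin(S)]);CZ=np.cross(CX,CY)
def ch2w(x,y,z): return f2w(0,-.234,.020)+CX*x+CY*y+CZ*z
def down(phi): x=np.array([np.cos(phi),np.sin(phi),0]);z=np.array([0,0,-1.]);return np.c_[x,np.cross(z,x),z]
def chR(sg=1): x=CX*sg;z=-CZ;return np.c_[x,np.cross(z,x),z]
def cur():
    s=env.get_state();q=s['orientation'];return np.array(s['tcp_pos']),Ro.from_quat([q[1],q[2],q[3],q[0]]).as_matrix(),s
def phi_now():
    p,R,s=cur();return np.arctan2(R[1,0],R[0,0])
def plan(pt,Rt):
    p,R,s=cur(); rv=Ro.from_matrix(R.T@Rt).as_rotvec(); d=np.array(pt)-p
    print('pos',p.round(4),'phi',round(np.arctan2(R[1,0],R[0,0]),3),'gap',round(s['finger_gap'],4),'q6',round(s['joint_pos'][5],3),'F',s['wrist_force'].round(1),'t',s['clock'])
    print('rot(tool)',rv.round(4),'rows>=',np.ceil(np.linalg.norm(rv)/.18)); print('shift in current axes',(R.T@d).round(4),' after rot',(Rt.T@d).round(4),'rows>=',np.ceil(np.linalg.norm(d)/.06))
E
python3 -c "
from h import *
plan([.443,.364,.16],down(1.65))"
```

```text
pos [0.1597 0.5519 0.2495] phi 1.289 gap 0.0855 q6 1.431 F [0.7 0.2 0.2] t 0.1
rot(tool) [-0.0005  0.0016 -0.361 ] rows>= 3.0
shift in current axes [-0.1016  0.3244  0.0896]  after rot [-0.2098  0.2675  0.0895] rows>= 6.0
```

Request:
carry_out(steps=[[1, 0, 0, 0, 0, 0, -0.12], [1, 0, 0, 0, 0, 0, -0.12], [1, 0, 0, 0, 0, 0, -0.12], [1, -0.026, 0.0334, 0.011, 0, 0, 0], [1, -0.026, 0.0334, 0.011, 0, 0, 0], [1, -0.026, 0.0334, 0.011, 0, 0, 0], [1, -0.026, 0.0334, 0.011, 0, 0, 0], [1, -0.026, 0.0334, 0.011, 0, 0, 0], [1, -0.026, 0.0334, 0.011, 0, 0, 0], [1, -0.026, 0.0334, 0.011, 0, 0, 0], [1, -0.026, 0.0334, 0.011, 0, 0, 0], [1, 0, 0, 0, 0, 0, 0], [1, 0, 0, 0, 0, 0, 0]])

```text
clock: 1.72
tcp_pos: [0.4421, 0.3657, 0.162]
orientation: [-0.0, 0.679, 0.734, -0.001]
wrist_force: [-0.3, 0.3, 0.2]
finger_gap: 0.0854
```

```bash
python3 -c "
from h import *
c=snap('wrist','w1.png');print(c['K'].tolist(),(-c['R'].T@c['t']).round(3))
plan([.443,.364,.16],down(1.65))"
```

```text
[[324.19103573132924, 0.0, 319.7794408849824], [0.0, 324.19103573132924, 198.21558301597955], [0.0, 0.0, 1.0]] [0.376 0.361 0.286]
pos [0.4418 0.3661 0.1623] phi 1.65 gap 0.0851 q6 0.473 F [ 0.6 -0.3  0.3] t 1.775
rot(tool) [-0.0007 -0.     -0.0004] rows>= 1.0
shift in current axes [-0.0022  0.001   0.0023]  after rot [-0.0022  0.001   0.0023] rows>= 1.0
```

View pics/w1.png

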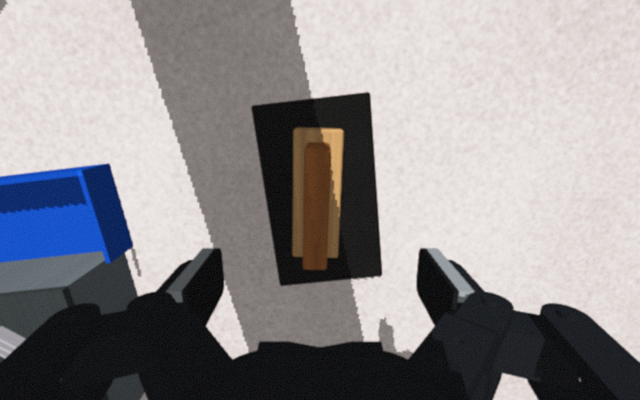

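The wrist view shows the scraper standing on its pad. Its rib top runs from (317,143) to (315,270), the pad corners are (252,106), (369,93), (382,275) and (281,285), and the image's down direction is +x.

```bash
python3 -c "
from h import *
c=load('w1.npz')
a,b=[px2w(c,*p,.069) for p in((317,144),(315,270))];m=(a+b)/2
print(a,b,m,np.arctan2(*(b-a)[1::-1]))
P=[px2w(c,*p,.005) for p in((252,106),(369,93),(382,275),(281,285))];print(np.round(P,3).tolist(),np.mean(P,0))
al=np.arctan2(*(b-a)[1::-1])
plan([m[0],m[1],.053],down(al+np.pi/2))"
```

```text
[0.39789537 0.36079034 0.069     ] [0.48979718 0.36620647 0.069     ] [0.44384627 0.3634984  0.069     ] 0.05886575658994772
[[0.377, 0.304, 0.005], [0.359, 0.4, 0.005], [0.524, 0.432, 0.005], [0.542, 0.336, 0.005]] [0.45058214 0.36825791 0.005     ]
pos [0.4418 0.3661 0.1623] phi 1.65 gap 0.0851 q6 0.473 F [ 0.6 -0.3  0.3] t 1.775
rot(tool) [-0.0007 -0.      0.0199] rows>= 1.0
shift in current axes [-0.0028  0.0019  0.1093]  after rot [-0.0028  0.0019  0.1093] rows>= 2.0
```

Request:
carry_out(steps=[[1, -0.003, 0.002, 0, 0, 0, 0.02], [1, 0, 0, 0.03, 0, 0, 0], [1, 0, 0, 0.03, 0, 0, 0], [1, 0, 0, 0.025, 0, 0, 0], [1, 0, 0, 0.015, 0, 0, 0], [1, 0, 0, 0.009, 0, 0, 0], [1, 0, 0, 0, 0, 0, 0], [-1, 0, 0, 0, 0, 0, 0], [-1, 0, 0, 0, 0, 0, 0], [-1, 0, 0, 0, 0, 0, 0], [-1, 0, 0, 0, 0, 0, 0], [-1, 0, 0, 0, 0, 0, 0], [-1, 0, 0, 0, 0, 0, 0]], grip_force=90)

```text
clock: 3.4
tcp_pos: [0.4452, 0.3632, 0.0538]
orientation: [0.0, 0.686, 0.727, 0.0]
wrist_force: [1.1, -0.7, 5.1]
finger_gap: 0.0169
```

```bash
python3 -c "
from h import *
plan(f2w(.052,.1,.19),down(TH))"
```

```text
pos [0.4452 0.3632 0.0538] phi 1.629 gap 0.0169 q6 0.487 F [ 1.1 -0.7  5.1] t 3.4
rot(tool) [ 4.0000e-04 -1.0000e-03  1.4337e+00] rows>= 8.0
shift in current axes [-0.235   0.1873 -0.1361]  after rot [ 0.1533  0.2585 -0.1362] rows>= 6.0
```

Request:
carry_out(steps=[[-1, 0, 0, -0.02, 0, 0, 0], [-1, 0, 0, -0.03, 0, 0, 0.16], [-1, 0, 0, -0.03, 0, 0, 0.16], [-1, 0, 0, -0.03, 0, 0, 0.16], [-1, 0, 0, -0.026, 0, 0, 0.16], [-1, 0, 0, 0, 0, 0, 0.16], [-1, 0, 0, 0, 0, 0, 0.16], [-1, 0, 0, 0, 0, 0, 0.16], [-1, 0, 0, 0, 0, 0, 0.16], [-1, 0, 0, 0, 0, 0, 0.153], [-1, 0.019, 0.032, 0, 0, 0, 0], [-1, 0.019, 0.032, 0, 0, 0, 0], [-1, 0.019, 0.032, 0, 0, 0, 0], [-1, 0.019, 0.032, 0, 0, 0, 0], [-1, 0.019, 0.032, 0, 0, 0, 0], [-1, 0.019, 0.032, 0, 0, 0, 0], [-1, 0.019, 0.032, 0, 0, 0, 0], [-1, 0.019, 0.032, 0, 0, 0, 0], [-1, 0, 0, 0, 0, 0, 0], [-1, 0, 0, 0, 0, 0, 0]], grip_force=90)

```text
clock: 5.9
tcp_pos: [0.6429, 0.1416, 0.1883]
orientation: [-0.0, 0.995, 0.098, -0.001]
wrist_force: [0.1, 0.0, -1.8]
finger_gap: 0.0169
```

```bash
python3 -c "
from h import *
plan(f2w(.052,.1,.127),down(TH))
snap('wrist','w2.png');snap('side','s2.png')"
```

```text
pos [0.6429 0.1416 0.1883] phi 0.196 gap 0.0169 q6 1.47 F [ 0.1  0.  -1.8] t 5.9
rot(tool) [-0.0008  0.0022  0.0006] rows>= 1.0
shift in current axes [0.0025 0.0028 0.0612]  after rot [0.0023 0.0028 0.0613] rows>= 2.0
```

View pics/w2.png

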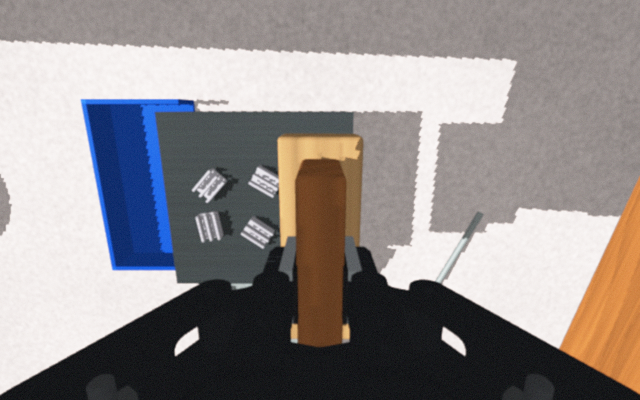

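The scraper is held over the deck's +x side. Chips are at (211,185), (265,181), (209,226) and (259,232), and the deck corners are (155,112), (353,112) and (178,283). I'll use these to check the feeder frame.

```bash
python3 -c "
from h import *
c=load('w2.npz')
W=[px2w(c,*p,.076) for p in((155,112),(353,112),(178,283))]
print(frame2([(-.07,.165),(.07,.165),(-.07,.03)],W))
for p in((211,185),(265,181),(209,226),(259,232)):
    w=px2w(c,*p,.083)-f2w(0,0,0);print(w@CX, w[:2]@[-np.sin(TH),np.cos(TH)])
"
```

```text
(np.float64(0.19769713663533953), array([0.61743559, 0.03541908]), array([[ 0.98052149, -0.19641185],
       [ 0.19641185,  0.98052149]]), array([0.00010665, 0.00065827, 0.00063351]))
-0.02899552939847084 0.11718384114627658
0.0102883957178142 0.12017026072454252
-0.03329546745542487 0.08563732924382482
0.004007753698129407 0.08087549480628276
```

```bash
sed -i 's/^TH=.*/TH=0.1962; FO=np.array([0.6157,0.0332])/' h.py
```

Request:
carry_out(steps=[[-1, 0.006, 0.001, 0.02, 0, 0, 0], [-1, 0, 0, 0.02, 0, 0, 0], [-1, 0, 0, 0.012, 0, 0, 0], [-1, 0, 0, 0.005, 0, 0, 0], [-1, 0, 0, 0.003, 0, 0, 0], [-1, 0, 0, 0.002, 0, 0, 0], [-1, 0, 0, 0.001, 0, 0, 0], [-1, 0, 0, 0, 0, 0, 0], [-1, 0, 0, 0, 0, 0, 0]], grip_force=90)

```text
clock: 7.12
tcp_pos: [0.65, 0.1417, 0.1266]
orientation: [-0.0, 0.995, 0.098, 0.0]
wrist_force: [-0.1, -0.0, -2.0]
finger_gap: 0.0172
```

Request:
carry_out(steps=[[-1, -0.004, 0, 0.001, 0, 0, 0], [-1, -0.006, 0, 0, 0, 0, 0], [-1, -0.006, 0, 0, 0, 0, 0], [-1, -0.006, 0, 0, 0, 0, 0], [-1, -0.006, 0, 0, 0, 0, 0], [-1, -0.006, 0, 0, 0, 0, 0], [-1, -0.006, 0, 0, 0, 0, 0], [-1, -0.006, 0, 0, 0, 0, 0], [-1, -0.006, 0, 0, 0, 0, 0], [-1, -0.006, 0, 0, 0, 0, 0], [-1, -0.006, 0, 0, 0, 0, 0], [-1, -0.006, 0, 0, 0, 0, 0], [-1, -0.006, 0, 0, 0, 0, 0], [-1, -0.006, 0, 0, 0, 0, 0], [-1, -0.006, 0, 0, 0, 0, 0], [-1, -0.006, 0, 0, 0, 0, 0], [-1, -0.006, 0, 0, 0, 0, 0], [-1, -0.006, 0, 0, 0, 0, 0], [-1, -0.006, 0, 0, 0, 0, 0], [-1, -0.006, 0, 0, 0, 0, 0]], grip_force=90)

```text
clock: 9.62
tcp_pos: [0.5336, 0.1187, 0.1253]
orientation: [-0.0, 0.995, 0.098, -0.0]
wrist_force: [-0.1, 0.4, -1.5]
finger_gap: 0.017
```

Request:
carry_out(steps=[[-1, -0.006, 0, 0, 0, 0, 0], [-1, -0.006, 0, 0, 0, 0, 0], [-1, 0, 0, 0, 0, 0, 0], [-1, 0, 0, 0, 0, 0, 0], [-1, 0, 0, -0.02, 0, 0, 0], [-1, 0, 0, -0.03, 0, 0, 0], [-1, 0.03, 0, -0.02, 0, 0, 0], [-1, 0.04, 0, -0.0, 0, 0, 0], [-1, 0.04, 0, 0, 0, 0, 0], [-1, 0.04, 0, 0, 0, 0, 0], [-1, 0, 0, 0, 0, 0, 0]])

```text
clock: 11.0
tcp_pos: [0.6718, 0.1459, 0.1934]
orientation: [-0.0, 0.995, 0.098, -0.0]
wrist_force: [-0.3, 0.8, -1.0]
finger_gap: 0.0168
```

```bash
python3 -c "
from h import *
snap('wrist','w3.png')
plan([.45,.367,.15],down(TH+np.pi/2))"
```

```text
pos [0.6701 0.1457 0.1937] phi 0.196 gap 0.0168 q6 1.472 F [ 0.6  0.2 -1.8] t 11.05
rot(tool) [-1.400e-03  1.100e-03 -1.571e+00] rows>= 9.0
shift in current axes [-0.1727 -0.2599  0.0441]  after rot [ 0.26   -0.1727  0.0437] rows>= 6.0
```

View pics/w3.png

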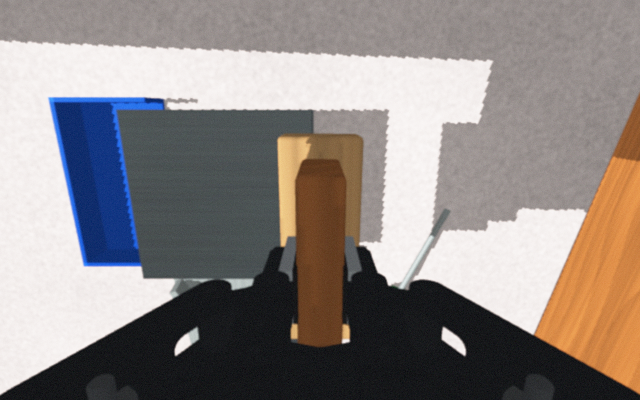

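The deck is clear of chips. The trough's inner part is hidden in this view, so I'll check it from the top later. Next I return the scraper.

Request:
carry_out(steps=[[-1, 0, 0, 0, 0, 0, -0.157], [-1, 0, 0, 0, 0, 0, -0.157], [-1, 0, 0, 0, 0, 0, -0.157], [-1, 0, 0, 0, 0, 0, -0.157], [-1, 0, 0, 0, 0, 0, -0.157], [-1, 0, 0, 0, 0, 0, -0.157], [-1, 0, 0, 0, 0, 0, -0.157], [-1, 0, 0, 0, 0, 0, -0.157], [-1, 0, 0, 0, 0, 0, -0.157], [-1, 0, 0, 0, 0, 0, -0.157], [-1, 0.0325, -0.0216, 0, 0, 0, 0], [-1, 0.0325, -0.0216, 0, 0, 0, 0], [-1, 0.0325, -0.0216, 0, 0, 0, 0], [-1, 0.0325, -0.0216, 0, 0, 0, 0], [-1, 0.0325, -0.0216, 0, 0, 0, 0], [-1, 0.0325, -0.0216, 0, 0, 0, 0], [-1, 0.0325, -0.0216, 0, 0, 0, 0], [-1, 0.0325, -0.0216, 0, 0, 0, 0], [-1, 0, 0, 0, 0, 0, 0], [-1, 0, 0, 0, 0, 0, 0]])

```text
clock: 13.55
tcp_pos: [0.4491, 0.3668, 0.1957]
orientation: [0.0, 0.635, 0.773, 0.0]
wrist_force: [-0.0, -0.5, -1.6]
finger_gap: 0.0168
```

```bash
python3 -c "
from h import *
c=snap('top','t2.png');
cv2.imwrite('pics/t2c.png',cv2.resize(c['color'][145:280,125:445,::-1],None,fx=2.5,fy=2.5,interpolation=cv2.INTER_CUBIC))
plan([.45,.367,.055],down(TH+np.pi/2))"
```

```text
pos [0.4496 0.3665 0.1956] phi 1.765 gap 0.0169 q6 0.351 F [ 0.1 -0.1 -1.9] t 13.6
rot(tool) [ 0.0006  0.0001 -0.0015] rows>= 1.0
shift in current axes [0.0004 0.0004 0.1406]  after rot [0.0004 0.0005 0.1406] rows>= 3.0
```

View pics/t2c.png

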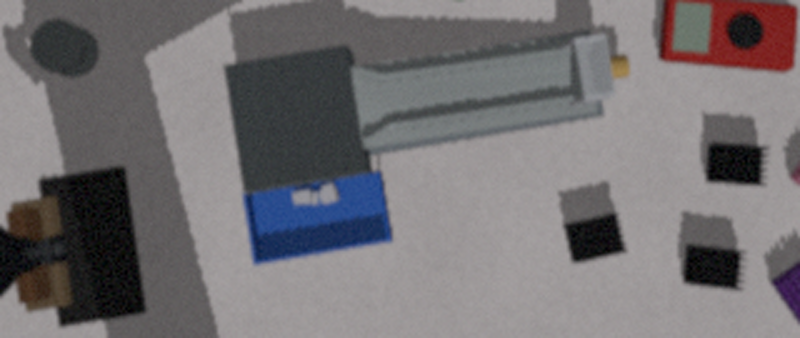

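The deck is empty and the chips lie in a cluster in the trough at crop (315,195). The sinks haven't moved. I'll set the scraper down.

Request:
carry_out(steps=[[-1, 0, 0, 0.03, 0, 0, 0], [-1, 0, 0, 0.03, 0, 0, 0], [-1, 0, 0, 0.03, 0, 0, 0], [-1, 0, 0, 0.03, 0, 0, 0], [-1, 0, 0, 0.01, 0, 0, 0], [-1, 0, 0, 0.006, 0, 0, 0], [-1, 0, 0, 0.003, 0, 0, 0], [-1, 0, 0, 0.002, 0, 0, 0], [-1, 0, 0, 0, 0, 0, 0], [-1, 0, 0, 0, 0, 0, 0], [0, 0, 0, 0, 0, 0, 0], [0, 0, 0, 0, 0, 0, 0], [1, 0, 0, 0, 0, 0, 0], [1, 0, 0, 0, 0, 0, 0], [1, 0, 0, -0.02, 0, 0, 0], [1, 0, 0, -0.04, 0, 0, 0], [1, 0, 0, -0.05, 0, 0, 0], [1, 0, 0, -0.05, 0, 0, 0], [1, 0, 0, 0, 0, 0, 0]])

```text
clock: 15.98
tcp_pos: [0.4518, 0.3686, 0.2193]
orientation: [0.001, 0.635, 0.773, 0.004]
wrist_force: [0.0, 0.6, -0.2]
finger_gap: 0.0855
```

```bash
python3 -c "
from h import *
snap('wrist','w4.png')
for a in (-1.33+np.pi/2,-1.33+np.pi/2+np.pi): plan([.475,-.16,.2],down(a))"
```

```text
pos [0.4507 0.3679 0.2166] phi 1.766 gap 0.0851 q6 0.351 F [-0.2  0.6 -0.7] t 16.025
rot(tool) [ 0.0024 -0.0049  1.5252] rows>= 9.0
shift in current axes [-0.5226 -0.0786  0.0153]  after rot [-0.1023  0.5185  0.0166] rows>= 9.0
pos [0.4507 0.3679 0.2166] phi 1.766 gap 0.0851 q6 0.351 F [-0.2  0.6 -0.7] t 16.025
rot(tool) [ 0.005   0.0024 -1.6164] rows>= 9.0
shift in current axes [-0.5226 -0.0786  0.0153]  after rot [ 0.1023 -0.5185  0.0166] rows>= 9.0
```

Request:
carry_out(steps=[[1, 0, 0, 0, 0, 0, 0.17], [1, 0, 0, 0, 0, 0, 0.17], [1, 0, 0, 0, 0, 0, 0.17], [1, 0, 0, 0, 0, 0, 0.17], [1, 0, 0, 0, 0, 0, 0.17], [1, 0, 0, 0, 0, 0, 0.17], [1, 0, 0, 0, 0, 0, 0.17], [1, 0, 0, 0, 0, 0, 0.17], [1, 0, 0, 0, 0, 0, 0.165], [1, -0.011, 0.056, 0.004, 0, 0, 0], [1, -0.011, 0.056, 0.004, 0, 0, 0], [1, -0.011, 0.056, 0.004, 0, 0, 0], [1, -0.011, 0.056, 0.004, 0, 0, 0], [1, -0.011, 0.056, 0.004, 0, 0, 0], [1, -0.011, 0.056, 0.004, 0, 0, 0], [1, -0.011, 0.056, 0.004, 0, 0, 0], [1, -0.011, 0.056, 0.004, 0, 0, 0], [1, -0.011, 0.056, 0.004, 0, 0, 0], [1, -0.011, 0.055, 0, 0, 0, 0]])

```text
clock: 18.4
tcp_pos: [0.4748, -0.2032, 0.1762]
orientation: [-0.001, 0.993, 0.12, -0.001]
wrist_force: [0.2, -0.3, 1.1]
finger_gap: 0.0853
```

Request:
carry_out(steps=[[1, 0, 0, 0, 0, 0, 0], [1, 0, 0, 0, 0, 0, 0], [1, 0, 0, 0, 0, 0, 0]])

```text
clock: 18.77
tcp_pos: [0.4756, -0.2004, 0.1777]
orientation: [-0.001, 0.993, 0.121, -0.001]
wrist_force: [0.1, 0.9, 0.6]
finger_gap: 0.0855
```

```bash
python3 -c "
from h import *
snap('wrist','w5.png')
plan([.475,-.201,.17],down(.24))"
```

```text
pos [ 0.4758 -0.2003  0.1779] phi 0.243 gap 0.0854 q6 0.774 F [-0.1 -0.3 -0.2] t 18.825
rot(tool) [-0.0009  0.0005  0.003 ] rows>= 1.0
shift in current axes [-0.001   0.0004  0.0079]  after rot [-0.001   0.0004  0.0079] rows>= 1.0
```

View pics/w5.png

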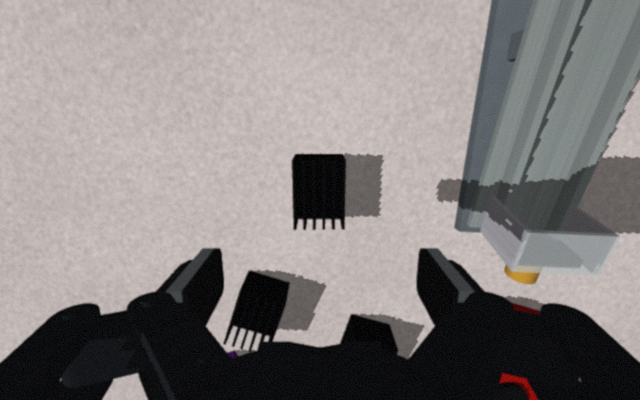

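The wrist view shows sink A centred at columns 293–345, with its top edge at row 154 and fin ends at row 229. Its sides are aligned with the jaws.

```bash
python3 -c "
from h import *
c=load('w5.npz')
P=np.array([px2w(c,*p,.04) for p in((293,154),(345,154),(345,229),(294,229))]);print(P.round(4).tolist(),P.mean(0))
d=P[1]-P[0]+P[2]-P[3];print(np.linalg.norm(P[1]-P[0]),np.linalg.norm(P[3]-P[0]),np.arctan2(d[1],d[0]))
m=P.mean(0);plan([m[0],m[1],.037],down(np.arctan2(d[1],d[0])))"
```

```text
[[0.4471, -0.1737, 0.04], [0.4878, -0.1637, 0.04], [0.5044, -0.2258, 0.04], [0.462, -0.2363, 0.04]] [ 0.47531028 -0.19987925  0.04      ]
0.04189453143975079 0.06431114698329178 0.2425064875922407
pos [ 0.4758 -0.2003  0.1779] phi 0.243 gap 0.0854 q6 0.774 F [-0.1 -0.3 -0.2] t 18.825
rot(tool) [-0.0009  0.0005  0.0005] rows>= 1.0
shift in current axes [-0.0003 -0.0004  0.1409]  after rot [-0.0004 -0.0006  0.1409] rows>= 3.0
```

Request:
carry_out(steps=[[1, 0, 0, 0.04, 0, 0, 0], [1, 0, 0, 0.04, 0, 0, 0], [1, 0, 0, 0.03, 0, 0, 0], [1, 0, 0, 0.02, 0, 0, 0], [1, 0, 0, 0.011, 0, 0, 0], [1, 0, 0, 0, 0, 0, 0], [1, 0, 0, 0, 0, 0, 0], [-1, 0, 0, 0, 0, 0, 0], [-1, 0, 0, 0, 0, 0, 0], [-1, 0, 0, 0, 0, 0, 0], [-1, 0, 0, 0, 0, 0, 0], [-1, 0, 0, 0, 0, 0, 0], [-1, 0, 0, 0, 0, 0, 0]], grip_force=80)

```text
clock: 20.45
tcp_pos: [0.4765, -0.2024, 0.0381]
orientation: [0.001, 0.993, 0.12, 0.0]
wrist_force: [-1.1, -0.6, 5.3]
finger_gap: 0.0425
```

Request:
carry_out(steps=[[-1, 0, 0, -0.02, 0, 0, 0], [-1, 0, 0, -0.04, 0, 0, 0], [-1, 0, 0, -0.05, 0, 0, 0], [-1, 0, 0, -0.05, 0, 0, 0], [-1, 0, 0, 0, 0, 0, 0], [-1, 0, 0, 0, 0, 0, 0]])

```text
clock: 21.2
tcp_pos: [0.4754, -0.2016, 0.1962]
orientation: [-0.001, 0.993, 0.12, -0.001]
wrist_force: [0.3, 0.8, -3.3]
finger_gap: 0.0423
```

```bash
python3 -c "
from h import *
snap('wrist','w6.png')
print(ch2w(0,95,0) if 0 else ch2w(0,.13,.039))
plan(ch2w(0,.13,.075),chR())
plan(ch2w(0,.13,.037),chR())"
```

```text
[ 0.63810865 -0.079544    0.08517628]
pos [ 0.4749 -0.2013  0.1954] phi 0.241 gap 0.0423 q6 0.773 F [-0.3 -1.1 -3. ] t 21.25
rot(tool) [0.207  0.007  0.0443] rows>= 2.0
shift in current axes [ 0.1873 -0.0716  0.0748]  after rot [ 0.1838 -0.0628  0.0901] rows>= 4.0
pos [ 0.4749 -0.2013  0.1954] phi 0.241 gap 0.0423 q6 0.773 F [-0.3 -1.1 -3. ] t 21.25
rot(tool) [0.207  0.007  0.0443] rows>= 2.0
shift in current axes [ 0.1878 -0.0794  0.112 ]  after rot [ 0.1838 -0.0628  0.1281] rows>= 4.0
```

Request:
carry_out(steps=[[-1, 0, 0, 0, 0.104, 0.0035, 0.022], [-1, 0, 0, 0, 0.103, 0.0035, 0.022], [-1, 0.046, -0.03, 0.005, 0, 0, 0], [-1, 0.046, -0.03, 0.01, 0, 0, 0], [-1, 0.046, -0.03, 0.01, 0, 0, 0], [-1, 0.046, -0.03, 0.01, 0, 0, 0], [-1, 0, 0, 0.01, 0, 0, 0], [-1, 0, 0, 0.01, 0, 0, 0], [-1, 0, 0, 0, 0, 0, 0], [-1, 0, 0, 0, 0, 0, 0]])

```text
clock: 22.5
tcp_pos: [0.6309, -0.0408, 0.1686]
orientation: [-0.103, 0.99, 0.097, -0.009]
wrist_force: [0.2, 0.0, -2.8]
finger_gap: 0.0422
```

```bash
cat >> h.py <<'E'
def w2ch(p): d=np.array(p)-ch2w(0,0,0); return np.array([d@CX,d@CY,d@CZ])
E
python3 -c "
from h import *
snap('wrist','w7.png')
p,R,s=cur();print('TCP in chute',w2ch(p).round(4))
plan(ch2w(0,.19,.060),chR())"
```

```text
TCP in chute [0.0008 0.1859 0.1128]
pos [ 0.6312 -0.0408  0.169 ] phi 0.195 gap 0.0425 q6 1.092 F [ 0.1  1.3 -2.4] t 22.55
rot(tool) [ 0.0025 -0.0031 -0.0007] rows>= 1.0
shift in current axes [-0.0009 -0.0042  0.0528]  after rot [-0.0008 -0.0041  0.0528] rows>= 1.0
```

View pics/w7.png

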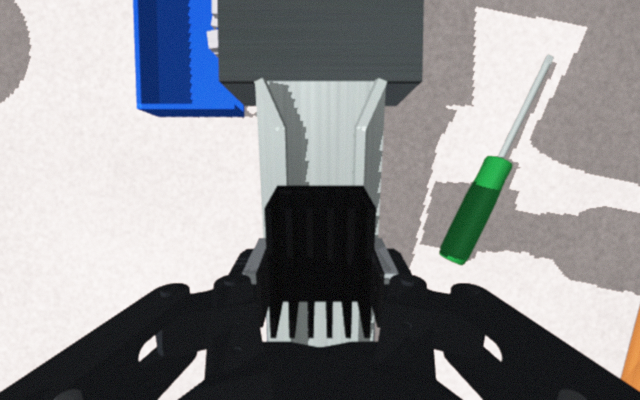

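The wrist view shows the sink held square over the chute, with the rails visible at about columns 260–286 and 357–383. I'll overlay the modelled rails to measure the lateral offset.

```bash
python3 -c "
from h import *
c=load('w7.npz');im=cv2.resize(c['color'][60:240,200:440,::-1],None,fx=3.3,fy=3.3,interpolation=cv2.INTER_CUBIC)
def P(X): u=w2px(c,X); return tuple(int(v) for v in ((u-[200,60]+.5)*3.3))
for x,z,col in((-.024,.015,(0,0,255)),(.024,.015,(0,0,255)),(-.03,.015,(0,255,255)),(.03,.015,(0,255,255)),(-.024,0,(0,255,0)),(.024,0,(0,255,0))):
    cv2.line(im,P(ch2w(x,.2,z)),P(ch2w(x,.24,z)),col,1)
for x in(-1,1): cv2.line(im,P(ch2w(x*.024,.24,.015)),P(ch2w(x*.037,.27,.015)),(0,0,255),1)
cv2.line(im,P(ch2w(-.03,.27,0)),P(ch2w(.03,.27,0)),(255,0,0),1)
cv2.imwrite('pics/w7c.png',im)"
```

```text
(no output)
```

View pics/w7c.png

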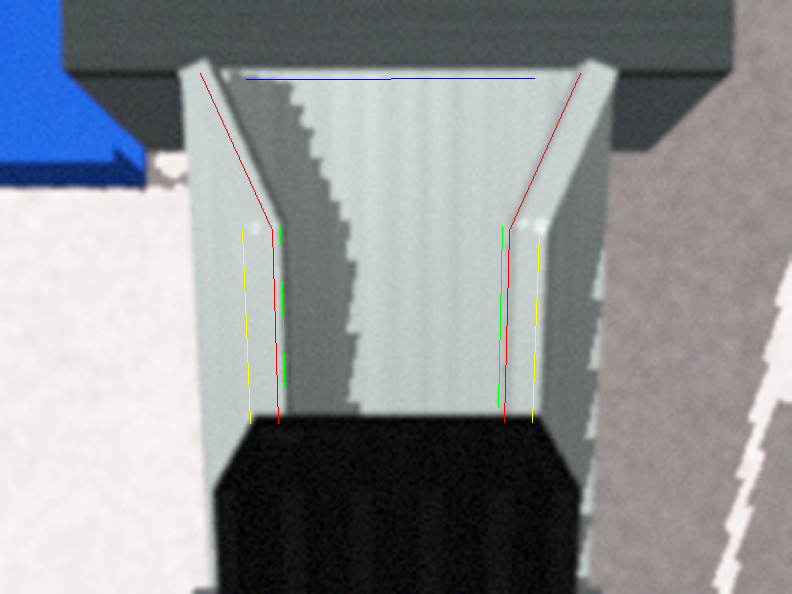

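```bash
python3 -c "
from h import *
c=load('w7.npz')
p=np.array([.6310,-.0408,.1688]);t=w2ch(p)
def P(X): u=w2px(c,X); return ((u-[200,60]+.5)*3.3).round(1)
for z in(-.038,.002):
  print([P(ch2w(t[0]+x,t[1]+.03,t[2]+z)) for x in(-.022,.022)])
print(Ro.from_matrix(chR().T@Ro.from_quat([.99,.097,-.009,-.103]).as_matrix()).as_rotvec())
"
```

```text
[array([251.5, 413.9]), array([536.2, 413.4])]
[array([207.8, 490.6]), array([579. , 489.9])]
[-0.00231737  0.00233994  0.00061806]
```

```bash
sed -i 's/^TH=.*/TH=0.1962; FO=np.array([0.6162,0.0349])/' h.py
```

Request:
carry_out(steps=[[-1, 0, 0.025, 0, 0, 0, 0], [-1, 0, 0.025, 0, 0, 0, 0], [-1, 0, 0.025, 0.01, 0, 0, 0], [-1, 0, 0, 0.02, 0, 0, 0], [-1, 0, 0, 0.02, 0, 0, 0], [-1, 0, 0, 0, 0, 0, 0], [-1, 0, 0, 0, 0, 0, 0], [-1, 0, 0, 0, 0, 0, 0]])

```text
clock: 23.55
tcp_pos: [0.6446, -0.1022, 0.1051]
orientation: [-0.103, 0.99, 0.098, -0.008]
wrist_force: [-1.1, 0.5, -2.9]
finger_gap: 0.0423
```

```bash
python3 -c "
from h import *
p,R,s=cur();print('TCP in chute',w2ch(p).round(4))
plan(ch2w(0,.11,.039),chR())"
```

```text
TCP in chute [0.0012 0.1097 0.0637]
pos [ 0.6446 -0.1022  0.1051] phi 0.196 gap 0.0423 q6 1.008 F [-1.1  0.5 -2.9] t 23.55
rot(tool) [ 0.0032 -0.0038  0.0009] rows>= 1.0
shift in current axes [-0.0013 -0.0004  0.0247]  after rot [-0.0012 -0.0003  0.0247] rows>= 1.0
```

Request:
carry_out(steps=[[-1, -0.001, 0, 0.005, 0.003, -0.004, 0.001], [-1, 0, 0, 0.004, 0, 0, 0], [-1, 0, 0, 0.004, 0, 0, 0], [-1, 0, 0, 0.003, 0, 0, 0], [-1, 0, 0, 0.003, 0, 0, 0], [-1, 0, 0, 0, 0, 0, 0]])

```text
clock: 24.3
tcp_pos: [0.6419, -0.0977, 0.0853]
orientation: [-0.104, 0.99, 0.097, -0.011]
wrist_force: [0.3, -0.4, -2.9]
finger_gap: 0.0426
```

Request:
carry_out(steps=[[-1, 0, 0, 0.002, 0, 0, 0], [-1, 0, 0, 0.002, 0, 0, 0], [-1, 0, 0, 0.002, 0, 0, 0], [-1, 0, 0, 0, 0, 0, 0]])

```text
clock: 24.8
tcp_pos: [0.642, -0.0968, 0.0803]
orientation: [-0.104, 0.99, 0.097, -0.011]
wrist_force: [-1.4, -0.4, 1.5]
finger_gap: 0.0427
```

```bash
python3 -c "
from h import *
p,R,s=cur();print('TCP in chute',w2ch(p).round(4))
plan(ch2w(0,.11,.039),chR())"
```

```text
TCP in chute [-0.0004  0.1102  0.0382]
pos [ 0.642  -0.0968  0.0803] phi 0.196 gap 0.0427 q6 1.014 F [-1.4 -0.4  1.5] t 24.8
rot(tool) [-0.0004  0.0013 -0.0001] rows>= 1.0
shift in current axes [ 0.0004  0.0002 -0.0008]  after rot [ 0.0004  0.0002 -0.0008] rows>= 1.0
```

Request:
carry_out(steps=[[0.3, 0, 0, 0, 0, 0, 0], [0.6, 0, 0, 0, 0, 0, 0], [0.6, 0, 0, 0, 0, 0, 0], [0.6, 0, 0, -0.02, 0, 0, 0], [0.6, 0, 0, -0.03, 0, 0, 0], [-1, 0, -0.025, -0.01, 0, 0, 0], [-1, 0, -0.025, 0, 0, 0, 0], [-1, 0, -0.02, 0, 0, 0, 0], [-1, 0, 0, 0, 0, 0, 0], [-1, 0, 0, 0, 0, 0, 0], [-1, 0, 0, 0, 0, 0, 0], [-1, 0, 0, 0, 0, 0, 0]])

```text
clock: 26.3
tcp_pos: [0.6311, -0.0424, 0.1527]
orientation: [-0.104, 0.99, 0.097, -0.011]
wrist_force: [-0.1, -0.9, -0.1]
finger_gap: 0.0
```

```bash
python3 -c "
from h import *
c=snap('wrist','w8.png')
p,R,s=cur();print('TCP in chute',w2ch(p).round(4))
plan(ch2w(0,.18,.033),chR())"
```

```text
TCP in chute [-0.0004  0.1795  0.0975]
pos [ 0.6311 -0.0424  0.1527] phi 0.196 gap 0.0 q6 1.089 F [0.4 0.3 0.5] t 26.35
rot(tool) [-0.0008  0.0019 -0.0011] rows>= 1.0
shift in current axes [ 0.0005 -0.0005  0.0645]  after rot [ 0.0004 -0.0005  0.0645] rows>= 2.0
```

View pics/w8.png

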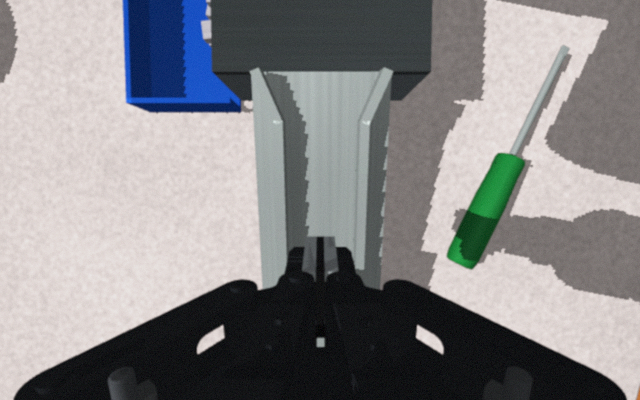

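The fingers are shut and centred over the channel, and the sink is out of sight below them. I'll lower and push.

Request:
carry_out(steps=[[-1, 0, 0, 0.03, 0, 0, 0], [-1, 0, 0, 0.02, 0, 0, 0], [-1, 0, 0, 0.014, 0, 0, 0], [-1, 0, 0, 0, 0, 0, 0], [-1, 0, 0.01, 0, 0, 0, 0], [-1, 0, 0.01, 0, 0, 0, 0], [-1, 0, 0.01, 0, 0, 0, 0], [-1, 0, 0.01, 0, 0, 0, 0], [-1, 0, 0.01, 0, 0, 0, 0], [-1, 0, 0.01, 0, 0, 0, 0], [-1, 0, 0.01, 0, 0, 0, 0], [-1, 0, 0.01, 0, 0, 0, 0], [-1, 0, 0.01, 0, 0, 0, 0], [-1, 0, 0, 0, 0, 0, 0], [-1, 0, 0, 0, 0, 0, 0]])

```text
clock: 28.22
tcp_pos: [0.6454, -0.1154, 0.0713]
orientation: [-0.104, 0.99, 0.097, -0.011]
wrist_force: [0.1, 0.7, -0.5]
finger_gap: 0.0004
```

```bash
python3 -c "
from h import *
p,R,s=cur();print('TCP in chute',w2ch(p).round(4))
plan(ch2w(0,.071,.033),chR())"
```

```text
TCP in chute [-0.0006  0.0898  0.0333]
pos [ 0.6454 -0.1154  0.0713] phi 0.196 gap 0.0004 q6 0.99 F [ 0.1  0.7 -0.5] t 28.225
rot(tool) [-0.0004  0.0022 -0.0005] rows>= 1.0
shift in current axes [0.0007 0.0188 0.0003]  after rot [0.0006 0.0188 0.0003] rows>= 1.0
```

Request:
carry_out(steps=[[-1, 0, 0.005, 0, 0, 0, 0], [-1, 0, 0.005, 0, 0, 0, 0], [-1, 0, 0.005, 0, 0, 0, 0], [-1, 0, 0.003, 0, 0, 0, 0], [-1, 0, 0.002, 0, 0, 0, 0]])

```text
clock: 28.85
tcp_pos: [0.6491, -0.1335, 0.0675]
orientation: [-0.105, 0.99, 0.097, -0.011]
wrist_force: [-0.8, 6.7, 2.6]
finger_gap: 0.0002
```

Request:
carry_out(steps=[[-1, 0, 0.002, 0, 0, 0, 0], [-1, 0, 0.002, 0, 0, 0, 0], [-1, 0, 0.0, 0, 0, 0, 0]])

```text
clock: 29.22
tcp_pos: [0.6491, -0.1336, 0.0676]
orientation: [-0.108, 0.989, 0.098, -0.012]
wrist_force: [-2.3, 14.1, 6.1]
finger_gap: -0.0
```

```bash
python3 -c "
from h import *
p,R,s=cur();print('TCP in chute',w2ch(p).round(4))
plan(ch2w(0,.071,.033),chR())"
```

```text
TCP in chute [-0.0005  0.0708  0.0336]
pos [ 0.6491 -0.1336  0.0676] phi 0.199 gap -0.0 q6 0.961 F [-2.3 14.1  6.1] t 29.225
rot(tool) [-0.0086  0.0021  0.002 ] rows>= 1.0
shift in current axes [ 0.0005 -0.0002  0.0006]  after rot [ 0.0005 -0.0002  0.0006] rows>= 1.0
```

Contact came exactly at the expected y of 0.071, with 14 N of force, so the first sink is home. I'll retreat and go to the second.

Request:
carry_out(steps=[[-1, 0, -0.01, 0, 0, 0, 0], [-1, 0, -0.01, -0.02, 0, 0, 0], [-1, 0, 0, -0.04, 0, 0, 0], [-1, 0, 0, -0.04, 0, 0, 0], [-1, 0, 0, 0, 0, 0, 0], [-1, 0, 0, 0, 0, 0, 0]])

```text
clock: 29.98
tcp_pos: [0.6505, -0.1396, 0.1683]
orientation: [-0.104, 0.99, 0.097, -0.011]
wrist_force: [0.4, -0.0, -1.0]
finger_gap: 0.0001
```

```bash
python3 -c "
from h import *
plan([.56,-.355,.175],down(-.01))"
```

```text
pos [ 0.6505 -0.1396  0.1683] phi 0.196 gap 0.0001 q6 0.959 F [ 0.4 -0.  -1. ] t 29.975
rot(tool) [-0.2086  0.0232  0.2052] rows>= 2.0
shift in current axes [-0.1308  0.1881 -0.0466]  after rot [-0.0884  0.2163 -0.0067] rows>= 4.0
```

Request:
carry_out(steps=[[-1, 0, 0, -0.01, -0.104, 0.0115, 0.1026], [0, 0, 0, 0, -0.104, 0.0115, 0.1026], [1, -0.022, 0.054, 0, 0, 0, 0], [1, -0.022, 0.054, 0, 0, 0, 0], [1, -0.022, 0.054, 0, 0, 0, 0], [1, -0.022, 0.054, 0, 0, 0, 0], [1, 0, 0, 0, 0, 0, 0], [1, 0, 0, 0, 0, 0, 0], [1, 0, 0, 0, 0, 0, 0], [1, 0, 0, 0, 0, 0, 0]])

```text
clock: 31.22
tcp_pos: [0.5615, -0.355, 0.178]
orientation: [-0.001, 1.0, -0.004, -0.0]
wrist_force: [0.6, 0.6, 0.6]
finger_gap: 0.0854
```

```bash
python3 -c "
from h import *
c=snap('wrist','w9.png')
plan([.56,-.355,.175],down(-.01))"
```

```text
pos [ 0.5615 -0.3552  0.1782] phi -0.008 gap 0.0854 q6 0.893 F [ 0.1  0.6 -0.2] t 31.275
rot(tool) [-0.0013  0.0006  0.0023] rows>= 1.0
shift in current axes [-0.0015 -0.0002  0.0032]  after rot [-0.0015 -0.0002  0.0032] rows>= 1.0
```

View pics/w9.png

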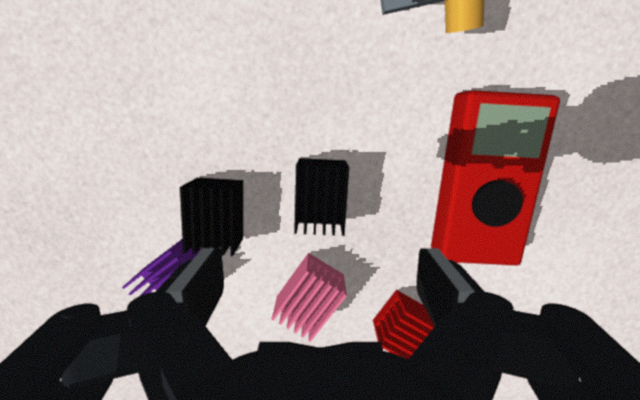

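The wrist view shows sink B with corners at (297,159), (349,161), (346,235) and (296,234). Clearance to sink C, the meter and the pink decoy is sufficient.

```bash
python3 -c "
from h import *
c=load('w9.npz')
P=np.array([px2w(c,*p,.04) for p in((297,159),(349,161),(346,235),(296,234))]);
d=P[1]-P[0]+P[2]-P[3];e=P[0]-P[3]+P[1]-P[2];print(np.linalg.norm(P[1]-P[0]),np.linalg.norm(P[3]-P[0]),np.arctan2(d[1],d[0]),np.arctan2(e[1],e[0])-np.pi/2)
m=P.mean(0);print(m);plan([m[0],m[1],.037],down(np.arctan2(e[1],e[0])-np.pi/2))"
```

```text
0.04219984666644497 0.06498825426623459 -0.037644310315274085 -0.032370220288461926
[ 0.56355234 -0.35947782  0.04      ]
pos [ 0.5615 -0.3552  0.1782] phi -0.008 gap 0.0854 q6 0.893 F [ 0.1  0.6 -0.2] t 31.275
rot(tool) [-0.0013  0.0006  0.0246] rows>= 1.0
shift in current axes [0.0022 0.0044 0.1412]  after rot [0.0022 0.0042 0.1412] rows>= 3.0
```

Request:
carry_out(steps=[[1, 0.002, 0.003, 0.02, 0, 0, 0.03], [1, 0, 0, 0.04, 0, 0, 0], [1, 0, 0, 0.04, 0, 0, 0], [1, 0, 0, 0.03, 0, 0, 0], [1, 0, 0, 0.012, 0, 0, 0], [1, 0, 0, 0, 0, 0, 0], [1, 0, 0, 0, 0, 0, 0], [-1, 0, 0, 0, 0, 0, 0], [-1, 0, 0, 0, 0, 0, 0], [-1, 0, 0, 0, 0, 0, 0], [-1, 0, 0, 0, 0, 0, 0], [-1, 0, 0, 0, 0, 0, 0], [-1, 0, 0, 0, 0, 0, 0]], grip_force=80)

```text
clock: 32.9
tcp_pos: [0.5634, -0.3599, 0.0374]
orientation: [0.0, 1.0, -0.02, 0.001]
wrist_force: [-0.4, 0.1, 5.4]
finger_gap: 0.0422
```

Request:
carry_out(steps=[[-1, 0, 0, -0.02, 0, 0, 0], [-1, 0, 0, -0.04, 0, 0, 0], [-1, 0, 0, -0.05, 0, 0, 0], [-1, 0, 0, -0.05, 0, 0, 0], [-1, 0, 0, 0, 0, 0, 0], [-1, 0, 0, 0, 0, 0, 0]])

```text
clock: 33.65
tcp_pos: [0.5624, -0.3592, 0.1951]
orientation: [-0.001, 1.0, -0.02, -0.001]
wrist_force: [0.4, 1.1, -2.8]
finger_gap: 0.0423
```

```bash
python3 -c "
from h import *
plan(ch2w(0,.165,.075),chR())"
```

```text
pos [ 0.5624 -0.3592  0.1951] phi -0.04 gap 0.0423 q6 0.922 F [ 0.4  1.1 -2.8] t 33.65
rot(tool) [ 0.206  -0.0232 -0.2352] rows>= 2.0
shift in current axes [ 0.0589 -0.31    0.068 ]  after rot [ 0.1296 -0.2675  0.1258] rows>= 6.0
```

Request:
carry_out(steps=[[-1, 0, 0, 0, 0.103, -0.0116, -0.1176], [-1, 0, 0, 0, 0.103, -0.0116, -0.1176], [-1, 0.0216, -0.0446, 0, 0, 0, 0], [-1, 0.0216, -0.0446, 0, 0, 0, 0], [-1, 0.0216, -0.0446, 0, 0, 0, 0], [-1, 0.0216, -0.0446, 0, 0, 0, 0], [-1, 0.0216, -0.0446, 0, 0, 0, 0], [-1, 0.0216, -0.0446, 0.02, 0, 0, 0], [-1, 0, 0, 0.04, 0, 0, 0], [-1, 0, 0, 0.04, 0, 0, 0], [-1, 0, 0, 0, 0, 0, 0], [-1, 0, 0, 0, 0, 0, 0], [-1, 0, 0, 0, 0, 0, 0]])

```text
clock: 35.28
tcp_pos: [0.6361, -0.0582, 0.1554]
orientation: [-0.103, 0.99, 0.097, -0.008]
wrist_force: [0.1, -0.3, -1.7]
finger_gap: 0.0428
```

```bash
python3 -c "
from h import *
c=snap('wrist','w10.png')
p,R,s=cur();print('TCP in chute',w2ch(p).round(4))
plan(ch2w(0,.165,.038),chR())"
```

```text
TCP in chute [0.0013 0.164  0.1037]
pos [ 0.636  -0.0581  0.1555] phi 0.195 gap 0.0424 q6 1.068 F [ 0.2  0.1 -0.7] t 35.325
rot(tool) [ 0.0028 -0.0038 -0.    ] rows>= 1.0
shift in current axes [-0.0016 -0.0012  0.0656]  after rot [-0.0013 -0.001   0.0657] rows>= 2.0
```

Request:
carry_out(steps=[[-1, -0.001, -0.001, 0.02, 0.003, -0.004, 0], [-1, 0, 0, 0.02, 0, 0, 0], [-1, 0, 0, 0.01, 0, 0, 0], [-1, 0, 0, 0.005, 0, 0, 0], [-1, 0, 0, 0.003, 0, 0, 0], [-1, 0, 0, 0.003, 0, 0, 0], [-1, 0, 0, 0.002, 0, 0, 0], [-1, 0, 0, 0.002, 0, 0, 0], [-1, 0, 0, 0, 0, 0, 0], [-1, 0, 0, 0, 0, 0, 0]])

```text
clock: 36.58
tcp_pos: [0.6312, -0.0433, 0.0911]
orientation: [-0.105, 0.99, 0.098, -0.011]
wrist_force: [-1.5, -1.5, 4.0]
finger_gap: 0.0427
```

```bash
python3 -c "
from h import *
p,R,s=cur();print('TCP in chute',w2ch(p).round(4))
plan(ch2w(0,.165,.038),chR())"
```

```text
TCP in chute [-0.0005  0.1658  0.0374]
pos [ 0.6312 -0.0433  0.0911] phi 0.197 gap 0.0427 q6 1.086 F [-1.5 -1.5  4. ] t 36.575
rot(tool) [-0.0013  0.0024  0.0003] rows>= 1.0
shift in current axes [ 0.0005  0.0008 -0.0006]  after rot [ 0.0005  0.0008 -0.0006] rows>= 1.0
```

Request:
carry_out(steps=[[0.3, 0, 0, 0, 0, 0, 0], [0.6, 0, 0, 0, 0, 0, 0], [0.6, 0, 0, 0, 0, 0, 0], [0.6, 0, 0, -0.02, 0, 0, 0], [0.6, 0, 0, -0.03, 0, 0, 0], [-1, 0, -0.025, -0.01, 0, 0, 0], [-1, 0, -0.025, 0, 0, 0, 0], [-1, 0, -0.02, 0, 0, 0, 0], [-1, 0, 0, 0, 0, 0, 0], [-1, 0, 0, 0, 0, 0, 0], [-1, 0, 0, 0.03, 0, 0, 0], [-1, 0, 0, 0.02, 0, 0, 0], [-1, 0, 0, 0.014, 0, 0, 0], [-1, 0, 0, 0, 0, 0, 0], [-1, 0, 0, 0, 0, 0, 0]])

```text
clock: 38.45
tcp_pos: [0.6181, 0.0244, 0.1018]
orientation: [-0.105, 0.99, 0.098, -0.011]
wrist_force: [0.4, 0.1, 0.5]
finger_gap: -0.0002
```

Request:
carry_out(steps=[[-1, 0, 0.01, 0, 0, 0, 0], [-1, 0, 0.01, 0, 0, 0, 0], [-1, 0, 0.01, 0, 0, 0, 0], [-1, 0, 0.01, 0, 0, 0, 0], [-1, 0, 0.01, 0, 0, 0, 0], [-1, 0, 0.01, 0, 0, 0, 0], [-1, 0, 0.01, 0, 0, 0, 0], [-1, 0, 0.01, 0, 0, 0, 0], [-1, 0, 0.005, 0, 0, 0, 0], [-1, 0, 0, 0, 0, 0, 0], [-1, 0, 0, 0, 0, 0, 0]])

```text
clock: 39.83
tcp_pos: [0.6336, -0.0567, 0.0832]
orientation: [-0.105, 0.99, 0.098, -0.012]
wrist_force: [-0.8, -0.6, -0.0]
finger_gap: -0.0001
```

```bash
python3 -c "
from h import *
p,R,s=cur();print('TCP in chute',w2ch(p).round(4))
plan(ch2w(0,.131,.033),chR())"
```

```text
TCP in chute [-0.0008  0.1508  0.0325]
pos [ 0.6336 -0.0567  0.0832] phi 0.197 gap -0.0001 q6 1.067 F [-0.8 -0.6 -0. ] t 39.825
rot(tool) [-0.0014  0.0034  0.0002] rows>= 1.0
shift in current axes [ 0.0008  0.0198 -0.0005]  after rot [ 0.0008  0.0198 -0.0005] rows>= 1.0
```

Request:
carry_out(steps=[[-1, 0, 0.005, 0, 0, 0, 0], [-1, 0, 0.005, 0, 0, 0, 0], [-1, 0, 0.005, 0, 0, 0, 0], [-1, 0, 0.003, 0, 0, 0, 0], [-1, 0, 0.002, 0, 0, 0, 0], [-1, 0, 0.002, 0, 0, 0, 0], [-1, 0, 0.002, 0, 0, 0, 0], [-1, 0, 0, 0, 0, 0, 0]])

```text
clock: 40.83
tcp_pos: [0.6375, -0.0759, 0.0792]
orientation: [-0.108, 0.989, 0.099, -0.012]
wrist_force: [-3.0, 11.7, 5.5]
finger_gap: -0.0
```

```bash
python3 -c "
from h import *
p,R,s=cur();print('TCP in chute',w2ch(p).round(4))
plan(ch2w(0,.131,.033),chR())"
```

```text
TCP in chute [-0.0008  0.1308  0.0327]
pos [ 0.6375 -0.0759  0.0792] phi 0.199 gap -0.0 q6 1.035 F [-3.  11.7  5.5] t 40.825
rot(tool) [-0.0086  0.003   0.0023] rows>= 1.0
shift in current axes [ 0.0008 -0.0002 -0.0003]  after rot [ 0.0008 -0.0002 -0.0003] rows>= 1.0
```

Sink two is closed up against the first, with contact at y 0.131. Next is sink C.

Request:
carry_out(steps=[[-1, 0, -0.01, 0, 0, 0, 0], [-1, 0, -0.01, -0.02, 0, 0, 0], [-1, 0, 0, -0.04, 0, 0, 0], [-1, 0, 0, -0.04, 0, 0, 0], [-1, 0, 0, 0, 0, 0, 0], [-1, 0, 0, 0, 0, 0, 0]])

```text
clock: 41.58
tcp_pos: [0.6387, -0.0812, 0.18]
orientation: [-0.104, 0.99, 0.098, -0.012]
wrist_force: [-0.3, -0.6, -1.2]
finger_gap: 0.0
```

```bash
python3 -c "
from h import *
plan([.446,-.331,.175],down(-.06))"
```

```text
pos [ 0.6387 -0.0812  0.18  ] phi 0.197 gap 0.0 q6 1.034 F [-0.3 -0.6 -1.2] t 41.575
rot(tool) [-0.209   0.03    0.2556] rows>= 2.0
shift in current axes [-0.2378  0.2039 -0.0378]  after rot [-0.1774  0.2609  0.005 ] rows>= 6.0
```

Request:
carry_out(steps=[[-1, 0, 0, 0, -0.105, 0.015, 0.128], [0, 0, 0, 0, -0.104, 0.015, 0.128], [1, -0.0296, 0.0435, 0, 0, 0, 0], [1, -0.0296, 0.0435, 0, 0, 0, 0], [1, -0.0296, 0.0435, 0, 0, 0, 0], [1, -0.0296, 0.0435, 0, 0, 0, 0], [1, -0.0296, 0.0435, 0, 0, 0, 0], [1, -0.0296, 0.0435, 0, 0, 0, 0], [1, 0, 0, 0, 0, 0, 0], [1, 0, 0, 0, 0, 0, 0], [1, 0, 0, 0, 0, 0, 0], [1, 0, 0, 0, 0, 0, 0]])

```text
clock: 43.08
tcp_pos: [0.4465, -0.3298, 0.18]
orientation: [-0.0, 1.0, -0.029, -0.0]
wrist_force: [0.8, -0.4, 0.3]
finger_gap: 0.0855
```

```bash
python3 -c "
from h import *
c=snap('wrist','w11.png')
plan([.446,-.331,.175],down(-.06))"
```

```text
pos [ 0.4465 -0.3299  0.18  ] phi -0.058 gap 0.0851 q6 0.848 F [0.2 0.  0.4] t 43.125
rot(tool) [-0.0007  0.0001  0.0017] rows>= 1.0
shift in current axes [-0.0005  0.0011  0.005 ]  after rot [-0.0005  0.0011  0.005 ] rows>= 1.0
```

View pics/w11.png

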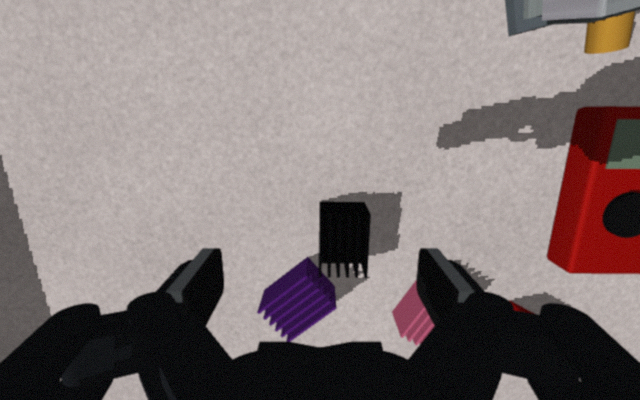

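Sink C has been knocked to around (344,240), near the purple decoy. I'll enlarge the view.

```bash
python3 -c "
from h import *
c=load('w11.npz');im=c['color'][185:325,240:440,::-1].astype(float);im=np.clip(im*1.8,0,255).astype('uint8')
cv2.imwrite('pics/w11c.png',cv2.resize(im,None,fx=4,fy=4,interpolation=cv2.INTER_CUBIC))"
```

```text
(no output)
```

View pics/w11c.png

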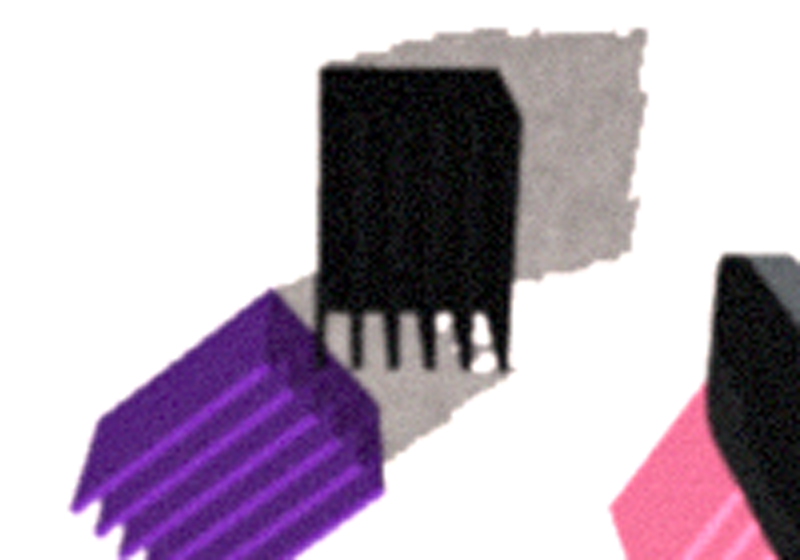

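In the enlarged crop, sink C's top face has corners (320,120), (521,122), (508,370) and (320,368). The purple decoy's nearest bottom corner is at (272,290). I'll compute the grasp and clearance.

```bash
python3 -c "
from h import *
c=load('w11.npz')
q=lambda u,v:(u/4+240-.4,v/4+185-.4)
P=np.array([px2w(c,*q(*p),.04) for p in((320,120),(521,122),(508,370),(320,368))]);
d=P[1]-P[0]+P[2]-P[3];e=P[0]-P[3]+P[1]-P[2];print(np.linalg.norm(P[1]-P[0]),np.linalg.norm(P[3]-P[0]),np.arctan2(d[1],d[0]),np.arctan2(e[1],e[0])-np.pi/2)
m=P.mean(0);a=np.arctan2(d[1],d[0]);print(m)
R=down(a)
for p,z in(((272,290),0),((268,365),.04),((380,405),.0),((100,418),0)): print('purple in grip axes',(R.T@(px2w(c,*q(*p),z)-m))[:2].round(4))
plan([m[0],m[1],.037],R)"
```

```text
0.042968009704782796 0.05884250872254692 -0.06944163631691617 -0.06334993003403655
[ 0.4650788  -0.37997727  0.04      ]
purple in grip axes [-0.0334  0.0295]
purple in grip axes [-0.0328  0.0288]
purple in grip axes [-0.005   0.0621]
purple in grip axes [-0.0786  0.0667]
pos [ 0.4465 -0.3299  0.18  ] phi -0.058 gap 0.0851 q6 0.848 F [0.2 0.  0.4] t 43.125
rot(tool) [-0.0007  0.0001  0.0111] rows>= 1.0
shift in current axes [0.0215 0.049  0.143 ]  after rot [0.022  0.0486 0.143 ] rows>= 3.0
```

Request:
carry_out(steps=[[1, 0.011, 0.022, 0, 0, 0, 0.008], [1, 0.011, 0.023, 0, 0, 0, 0], [0.6, 0, 0, 0.03, 0, 0, 0], [0.6, 0, 0, 0.04, 0, 0, 0], [0.6, 0, 0, 0.04, 0, 0, 0], [0.6, 0, 0, 0.02, 0, 0, 0], [0.6, 0, 0, 0.014, 0, 0, 0], [0.6, 0, 0, 0, 0, 0, 0], [0.6, 0, 0, 0, 0, 0, 0], [-1, 0, 0, 0, 0, 0, 0], [-1, 0, 0, 0, 0, 0, 0], [-1, 0, 0, 0, 0, 0, 0], [-1, 0, 0, 0, 0, 0, 0], [-1, 0, 0, 0, 0, 0, 0], [-1, 0, 0, 0, 0, 0, 0]], grip_force=80)

```text
clock: 45.0
tcp_pos: [0.4656, -0.3779, 0.0376]
orientation: [0.001, 0.999, -0.034, 0.001]
wrist_force: [-0.4, 0.5, 6.4]
finger_gap: 0.0422
```

Request:
carry_out(steps=[[-1, 0, 0, -0.02, 0, 0, 0], [-1, 0, 0, -0.04, 0, 0, 0], [-1, 0, 0, -0.05, 0, 0, 0], [-1, 0, 0, -0.05, 0, 0, 0], [-1, 0, 0, 0, 0, 0, 0], [-1, 0, 0, 0, 0, 0, 0]])

```text
clock: 45.75
tcp_pos: [0.4646, -0.3769, 0.1955]
orientation: [-0.001, 0.999, -0.034, -0.0]
wrist_force: [-0.5, 0.6, -2.4]
finger_gap: 0.0421
```

```bash
python3 -c "
from h import *
plan(ch2w(0,.2,.075),chR())"
```

```text
pos [ 0.4646 -0.3769  0.1955] phi -0.068 gap 0.0421 q6 0.823 F [-0.5  0.6 -2.4] t 45.75
rot(tool) [ 0.2071 -0.0273 -0.2636] rows>= 2.0
shift in current axes [ 0.1373 -0.3691  0.0609]  after rot [ 0.229  -0.3008  0.1259] rows>= 7.0
```

Request:
carry_out(steps=[[-1, 0, 0, 0, 0.1035, -0.0136, -0.1318], [-1, 0, 0, 0, 0.1035, -0.0136, -0.1318], [-1, 0.0286, -0.0376, 0, 0, 0, 0], [-1, 0.0286, -0.0376, 0, 0, 0, 0], [-1, 0.0286, -0.0376, 0, 0, 0, 0], [-1, 0.0286, -0.0376, 0, 0, 0, 0], [-1, 0.0286, -0.0376, 0, 0, 0, 0], [-1, 0.0286, -0.0376, 0, 0, 0, 0], [-1, 0.0286, -0.0376, 0, 0, 0, 0], [-1, 0.0286, -0.0376, 0.02, 0, 0, 0], [-1, 0, 0, 0.04, 0, 0, 0], [-1, 0, 0, 0.03, 0, 0, 0], [-1, 0, 0, 0, 0, 0, 0], [-1, 0, 0, 0, 0, 0, 0], [-1, 0, 0, 0, 0, 0, 0]])

```text
clock: 47.62
tcp_pos: [0.6291, -0.0264, 0.1718]
orientation: [-0.103, 0.99, 0.097, -0.009]
wrist_force: [0.3, -0.6, -2.1]
finger_gap: 0.0422
```

```bash
python3 -c "
from h import *
p,R,s=cur();print('TCP in chute',w2ch(p).round(4))
plan(ch2w(0,.2,.038),chR())"
```

```text
TCP in chute [0.0007 0.1991 0.1129]
pos [ 0.6291 -0.0264  0.1718] phi 0.196 gap 0.0422 q6 1.113 F [ 0.3 -0.6 -2.1] t 47.625
rot(tool) [ 0.0017 -0.0025 -0.0001] rows>= 1.0
shift in current axes [-0.0009 -0.001   0.0749]  after rot [-0.0007 -0.0009  0.0749] rows>= 2.0
```

Request:
carry_out(steps=[[-1, -0.001, -0.001, 0.02, 0.002, -0.002, 0], [-1, 0, 0, 0.02, 0, 0, 0], [-1, 0, 0, 0.015, 0, 0, 0], [-1, 0, 0, 0.007, 0, 0, 0], [-1, 0, 0, 0.004, 0, 0, 0], [-1, 0, 0, 0.004, 0, 0, 0], [-1, 0, 0, 0.002, 0, 0, 0], [-1, 0, 0, 0.002, 0, 0, 0], [-1, 0, 0, 0, 0, 0, 0], [-1, 0, 0, 0, 0, 0, 0]])

```text
clock: 48.88
tcp_pos: [0.6242, -0.0099, 0.0986]
orientation: [-0.105, 0.99, 0.098, -0.011]
wrist_force: [-0.0, -0.5, 0.8]
finger_gap: 0.0423
```

```bash
python3 -c "
from h import *
p,R,s=cur();print('TCP in chute',w2ch(p).round(4))
plan(ch2w(0,.2,.038),chR())"
```

```text
TCP in chute [-0.0008  0.2008  0.0377]
pos [ 0.6242 -0.0099  0.0986] phi 0.197 gap 0.0423 q6 1.135 F [-0.  -0.5  0.8] t 48.875
rot(tool) [-0.0011  0.0011  0.0002] rows>= 1.0
shift in current axes [ 0.0008  0.0008 -0.0003]  after rot [ 0.0008  0.0008 -0.0003] rows>= 1.0
```

Request:
carry_out(steps=[[0.3, 0, 0, 0, 0, 0, 0], [0.6, 0, 0, 0, 0, 0, 0], [0.6, 0, 0, 0, 0, 0, 0], [0.6, 0, 0, -0.02, 0, 0, 0], [0.6, 0, 0, -0.03, 0, 0, 0], [-1, 0, -0.025, -0.01, 0, 0, 0], [-1, 0, -0.025, 0, 0, 0, 0], [-1, 0, -0.015, 0, 0, 0, 0], [-1, 0, 0, 0, 0, 0, 0], [-1, 0, 0, 0, 0, 0, 0], [-1, 0, 0, 0.03, 0, 0, 0], [-1, 0, 0, 0.02, 0, 0, 0], [-1, 0, 0, 0.014, 0, 0, 0], [-1, 0, 0, 0, 0, 0, 0], [-1, 0, 0, 0, 0, 0, 0]])

```text
clock: 50.75
tcp_pos: [0.612, 0.0531, 0.1086]
orientation: [-0.104, 0.99, 0.097, -0.011]
wrist_force: [0.2, 0.7, 0.3]
finger_gap: -0.0002
```

Request:
carry_out(steps=[[-1, 0, 0.01, 0, 0, 0, 0], [-1, 0, 0.01, 0, 0, 0, 0], [-1, 0, 0.01, 0, 0, 0, 0], [-1, 0, 0.01, 0, 0, 0, 0], [-1, 0, 0.01, 0, 0, 0, 0], [-1, 0, 0.01, 0, 0, 0, 0], [-1, 0, 0.005, 0, 0, 0, 0], [-1, 0, 0, 0, 0, 0, 0], [-1, 0, 0, 0, 0, 0, 0]])

```text
clock: 51.88
tcp_pos: [0.6238, -0.0089, 0.0943]
orientation: [-0.104, 0.99, 0.098, -0.011]
wrist_force: [0.0, -0.1, -0.2]
finger_gap: -0.0001
```

```bash
python3 -c "
from h import *
p,R,s=cur();print('TCP in chute',w2ch(p).round(4))
plan(ch2w(0,.191,.033),chR())"
```

```text
TCP in chute [-0.0011  0.2008  0.0333]
pos [ 0.6238 -0.0089  0.0943] phi 0.197 gap -0.0001 q6 1.136 F [ 0.  -0.1 -0.2] t 51.875
rot(tool) [-0.0011  0.0019  0.0003] rows>= 1.0
shift in current axes [0.0011 0.0098 0.0002]  after rot [0.0011 0.0098 0.0003] rows>= 1.0
```

Request:
carry_out(steps=[[-1, 0, 0.004, 0, 0, 0, 0], [-1, 0, 0.004, 0, 0, 0, 0], [-1, 0, 0.002, 0, 0, 0, 0], [-1, 0, 0.002, 0, 0, 0, 0], [-1, 0, 0.002, 0, 0, 0, 0], [-1, 0, 0, 0, 0, 0, 0]])

```text
clock: 52.62
tcp_pos: [0.6257, -0.0186, 0.0923]
orientation: [-0.108, 0.989, 0.099, -0.011]
wrist_force: [-1.8, 12.4, 5.8]
finger_gap: 0.0002
```

```bash
python3 -c "
from h import *
p,R,s=cur();print('TCP in chute',w2ch(p).round(4),s['wrist_force'])"
```

```text
TCP in chute [-0.0011  0.1908  0.0334] [-1.82859293 12.40062664  5.77185859]
```

Request:
carry_out(steps=[[-1, 0, -0.01, 0, 0, 0, 0], [-1, 0, -0.01, -0.02, 0, 0, 0], [-1, 0, 0, -0.04, 0, 0, 0], [-1, 0, 0, -0.05, 0, 0, 0], [-1, 0, -0.04, -0.04, 0, 0, 0], [-1, -0.04, -0.04, 0, 0, 0, 0], [-1, -0.04, -0.04, 0, 0, 0, 0], [-1, -0.04, -0.04, 0, 0, 0, 0], [-1, -0.04, -0.02, 0, 0, 0, 0], [-1, 0, 0, 0, 0, 0, 0], [-1, 0, 0, 0, 0, 0, 0], [-1, 0, 0, 0, 0, 0, 0]])

```text
clock: 54.12
tcp_pos: [0.439, 0.1069, 0.28]
orientation: [-0.104, 0.99, 0.097, -0.011]
wrist_force: [-0.5, 1.1, -0.6]
finger_gap: 0.0002
```

```bash
python3 -c "
from h import *
c=snap('top','t9.png');s=snap('side','s9.png')
a=cv2.resize(c['color'][145:290,125:425,::-1],None,fx=2.66,fy=2.66,interpolation=cv2.INTER_CUBIC)
a=np.clip(a*1.4,0,255).astype('uint8')
b=cv2.resize(s['color'][150:400,180:440,::-1],None,fx=.8*1.0,fy=.8)
cv2.imwrite('pics/t9c.png',a);print(a.shape,cur()[0])
b=cv2.resize(s['color'][160:400,190:420,::-1],None,fx=2.4,fy=2.4,interpolation=cv2.INTER_CUBIC);cv2.imwrite('pics/s9c.png',np.clip(b*1.4,0,255).astype('uint8'))"
```

```text
(386, 798, 3) [0.43875468 0.10694492 0.27981858]
```

View pics/t9c.png

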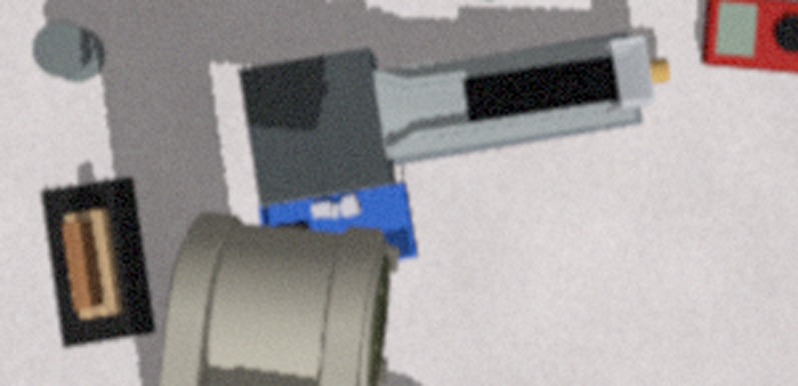

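The top view shows a closed row of three sinks from (465,95) to the cover at (630,70). The scraper stands centred on its pad at (92,262), the chips are in the trough at (335,207), and the deck is clear. I'll take one last look from the side.

```bash
python3 -c "
from h import *
c=load('t9.npz');im=c['color'].astype(int)
for x in(-.022,.022):print('row uphill top corner pred crop',(w2px(c,ch2w(x,.18,.04))-[125,145])*2.66)
for fn in('top1.npz','t2.npz','t9.npz'):
    k=load(fn);i=k['color'].astype(int);y,x=np.mgrid[:400,:640]
    dk=np.array([w2px(k,f2w(a,b,z)) for a,b,z in((-.075,.17,.01),(-.075,.025,.01),(-.145,.025,.01),(-.145,.17,.01))],np.float32) if fn!='top1.npz' else np.array([w2px(k,f2w(a,b,.076)) for a,b in((.065,.16),(.065,.035),(-.065,.035),(-.065,.16))],np.float32)
    m=np.zeros((400,640),np.uint8);cv2.fillPoly(m,[dk.astype(np.int32)],1);print(fn,((i[...,0]>95)&(m>0)).sum())
i=load('s9.npz');k=i['color'].astype(int);dk=np.array([w2px(i,f2w(a,b,.012)) for a,b in((-.072,.17),(-.072,.025),(-.145,.025),(-.145,.17))],np.int32)
m=np.zeros((400,640),np.uint8);cv2.fillPoly(m,[dk],1);b=((k[...,0]>95)&(m>0)).astype(np.uint8);n,_,st,ce=cv2.connectedComponentsWithStats(b);print('side blobs',st[1:,4],ce[1:].round())
r=px2w(c,92/2.66+125,262/2.66+145,.04);print('scraper approx',r)
"
```

```text
row uphill top corner pred crop [475.74388532 116.15830716]
row uphill top corner pred crop [468.37139456  73.08346677]
top1.npz 157
t2.npz 109
t9.npz 108
side blobs [31 54] [[326. 263.]
 [325. 271.]]
scraper approx [0.44971453 0.3606919  0.04      ]
```

The bright area in the trough is 109 px, against about 138 px expected for four chips lying flat. That could be a stack, so I'll check it numerically with the wrist camera over the trough.

```bash
python3 -c "
from h import *
plan(f2w(-.13,.07,.26),down(TH))"
```

```text
pos [0.4388 0.1069 0.2798] phi 0.196 gap 0.0004 q6 1.301 F [ 0.1  0.6 -0.3] t 54.225
rot(tool) [-0.2107  0.002  -0.0005] rows>= 2.0
shift in current axes [0.03   0.0386 0.0119]  after rot [0.03   0.0353 0.0198] rows>= 1.0
```

Request:
carry_out(steps=[[-1, 0, 0, 0, -0.105, 0.001, 0], [-1, 0, 0, 0, -0.105, 0.001, 0], [-1, 0.03, 0.035, 0.02, 0, 0, 0], [-1, 0, 0, 0, 0, 0, 0], [-1, 0, 0, 0, 0, 0, 0], [-1, 0, 0, 0, 0, 0, 0]])

```text
clock: 54.98
tcp_pos: [0.4739, 0.079, 0.2605]
orientation: [-0.0, 0.995, 0.098, 0.0]
wrist_force: [-0.2, -0.1, 0.0]
finger_gap: -0.0002
```

```bash
python3 -c "
from h import *
c=snap('wrist','w12.png');k=c['color'].astype(int)
g=np.array([[w2px(c,f2w(x,y,.01)) for x in np.arange(-.150,-.066,.0015)] for y in np.arange(.178,.017,-.003)],np.float32)
w=cv2.remap(c['color'],g[...,0],g[...,1],cv2.INTER_LINEAR).astype(int)
print(g[0,0],g[-1,-1])
for r in w[:]:
    print(''.join('B' if p[2]>p[0]*1.6 and p[2]>50 else ('#' if p[0]>110 else ('+' if p[0]>70 else '.')) for p in r))
"
```

```text
[301.79852   71.367256] [371.96704 211.62823]
########################################################
BBBBBBBBBBBBBBBBBBBBBBBBBBBBBBBBBBBBBBBBBBBBBBBBBBBBBBBB
BBBBBBBBBBBBBBBBBBBBBBBBBBBBBBBBBBBBBBBBBBBBBBBBBBBBBB+#
BBBBBBBBBBBBBBBBBBBBBBBBBBBBBBBBBBBBBBBBBBBBBBBBBBBBBB##
BBBBBBBBBBBBBBBBBBBBBBBBBBBBBBBBBBBBBBBBBBBBBBBBBBBBBB##
BBBBBBBBBBBBBBBBBBBBBBBBBBBBBBBBBBBBBBBBBBBBBBBBBBBBBB##
BBBBBBBBBBBBBBBBBBBBBBBBBBBBBBBBBBBBBBBBBBBBBBBBBBBBBB##
BBBBBBBBBBBBBBBBBBBBBBBBBBBBBBBBBBBBBBBBBBBBBBBBBBBBBB##
BBBBBBBBBBBBBBBBBBBBBBBBBBBBBBBBBBBBBBBBBBBBBBBBBBBBBB##
BBBBBBBBBBBBBBBBBBBBBBBBBBBBBBBBBBBBBBBBBBBBBBBBBBBBBB+#
BBBBBBBBBBBBBBBBBBBBBBBBBBBBBBBBBBBBBBBBBBBBBBBBBBBBBB+#
BBBBBBBBBBBBBBBBBBBBBBBBBBBBBBBBBBBBBBBBBBBBBBBBBBBBBB+#
BBBBBBBBBBBBBBBBBBBBBBBBBBBBBBBBBBBBBBBBBBBBBBBBBBBBBB##
BBBBBBBBBBBBBBBBBBBBBBBBBBBBBBBBBBBBBBBBBBBBBBBBBBBBBB##
BBBBBBBBBBBBBBBBBBBBBBBBBBBBBBBBBBBBBBBBBBBBBBBBBBBBBB##
BBBBBBBBBBBBBBBBBBBBBBBBBBBBBBBBBBBBBBBBBBBBBBBBBBBBBB##
BBBBBBBBBBBBBBBBBBBBBBBBBBBBBBBBBBBBBBBBBBBBBBBBBBBBBB##
BBBBBBBBBBBBBBBBBBBBBBBBBBBBBBBBBBBBBBBBBBBBBBBBBBBBBB+#
BBBBBBBBBBBBBBBBBBBBBBBBBBBB
[... 1323 characters left out ...]
BBBBBBBBBBBBBB+#
BBBBBBBBBBBBBBBBBBBBBBBBBBBBBBBBBBBBBBBBBBBBBBBBBBBBBB+#
BBBBBBBBBBBBBBBBBBBBBBBBBBBBBBBBBBBBBBBBBBBBBBBBBBBBBB+#
BBBBBBBBBBBBBBBBBBBBBBBBBBBBBBBBBBBBBBBBBBBBBBBBBBBBBB+#
BBBBBBBBBBBBBBBBBBBBBBBBBBBBBBBBBBBBBBBBBBBBBBBBBBBBBB+#
BBBBBBBBBBBBBBBBBBBBBBBBBBBBBBBBBBBBBBBBBBBBBBBBBBBBBB+#
BBBBBBBBBBBBBBBBBBBBBBBBBBBBBBBBBBBBBBBBBBBBBBBBBBBBBB##
BBBBBBBBBBBBBBBBBBBBBBBBBBBBBBBBBBBBBBBBBBBBBBBBBBBBBB##
BBBBBBBBBBBBBBBBBBBBBBBBBBBBBBBBBBBBBBBBBBBBBBBBBBBBBB##
BBBBBBBBBBBBBBBBBBBBBBBBBBBBBBBBBBBBBBBBBBBBBBBBBBBBBB##
BBBBBBBBBBBBBBBBBBBBBBBBBBBBBBBBBBBBBBBBBBBBBBBBBBBBBB##
BBBBBBBBBBBBBBBBBBBBBBBBBBBBBBBBBBBBBBBBBBBBBBBBBBBBBB+#
BBBBBBBBBBBBBBBBBBBBBBBBBBBBBBBBBBBBBBBBBBBBBBBBBBBBBBB+
```

```bash
python3 -c "
from h import *
print(env.hand_in(), env.get_state()['clock'])"
```

```text
the job is handed in; nothing more can be done
the job is handed in; nothing more can be done
```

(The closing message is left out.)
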